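# Long-nose pliers back into the foam stand

## Task

The long-nose pliers lie open in the orange tray. Close them, put them back into their cut-out in the sloping foam stand, nose up the slope, and press them fully home, so that nose, head and both handles lie down on the floor of the cut-out. Feel for the place, do not ram them: until the nose is in the cut-out, never push them on the foam with 40 N or more. Leave the screwdriver, the servo and the bracket in the tray as they lie.

Things in the scene. Friction and masses are not known exactly. Their poses are not given: they have to be found in the camera images.
- pliers: Long-nose pliers lying flat, open a little; closed 167 mm long, 56 mm wide over the handles, 160 g. Origin: underside, under the pivot; this frame belongs to the half with the steel head and the +y handle: x from the pivot along the closed nose, z up. Head: block x -14..14, y -12..12, z 0..12 mm, flat sides. Closed nose: x 14..66, tapering from 17 to 6 mm wide, 10 mm thick.
- jaw (a joint): How far the pliers are open (rad): 0 closed against the stop, starts at 0.10 to 0.24. It is the half with the -y handle, turning about the pivot (z); a stiff joint that stays as it is left, closed by squeezing the handles together with a few newtons. Open at 0.24 they are about 69 mm wide over the handles 60 mm behind the pivot.
- nose_tip (a point): End of the head half's jaw, on the underside at the jaw line: (66, -1.5, 0) mm in the pliers' frame.
- handle_left (a point): Underside of the +y handle near its end: (-94, 20, 0) mm in the pliers' frame. Two blue and black round handles, 14 mm thick (z 0..14); with the pliers closed their centre lines run from the head through (-36, +-15.5) and (-64, +-21) to (-94, +-20) mm, with round ends at x -101.
- handle_right (a point): Underside of the -y handle near its end, on the turning half: (-94, -20, 0) mm in the pliers' frame when closed.
- cradle: Trough of the stand that holds the foam insert, sloping 30 degrees: x up the slope, y left, z square out of the slope. The foam lies in it with play: it starts shifted by up to 4 mm along x and 4 mm along y from its middle place, not turned, is held there by friction, and the shift is not reported. With the foam in its middle place the home pose of the closed pliers is this frame.
- cutout (a point): The pliers' cut-out, yellow floor at z = 0 of the cradle's frame, 12 mm deep: the closed pliers' outline with 1.2 mm clear all round, walls square to the face, an island of foam between the handles; at home the head is flush with the face, the handles 2 mm proud. This point: where the pivot comes on the floor if the foam is in its middle place (the cradle's origin).
- recess (a point): Finger recesses in the foam on both sides of the head's place, for the fingers that hold the head: x -21..21 out to y = +-34, then narrowing to x -16..16 at the end walls y = +-42, floor at z = -6 mm (middle place, cradle's frame). Above z = 0 and within x -16..16 the hollow runs through from y -42 to 42. This point: (0, 0, -6) mm.
- nubs (a point): Middle between the springy foam nubs that pinch each handle from both sides: (-74, 0, 12) mm in the cradle's frame, foam in its middle place. Pliers laid in stay about 7 mm high there; the handles must be pressed down with some 10 to 20 N in all, and then stay.
- stand: Fixed grey wedge-shaped bench stand with the trough, 210 mm wide (y), 199 mm deep, 145 mm high at the back, 30 mm at the low front. Black foam insert: face at z = 12 mm, x -125..87, y -96..96 in the cradle's frame; trough rim 4 mm lower and 6 mm clear of it. Two red screwdrivers are fixed in the foam at y = +-70, x -109..58, 4 mm proud. Origin: on the table, 10 mm behind and 90 mm below the cradle's.
- tray: Fixed orange tray, 300 x 400 mm inside (x, y), floor 4 mm and rim 17 mm above the table. Origin: centre of its underside.
- screwdriver: Red-handled screwdriver, 160 mm, lying in the tray along its +y edge; to be left alone. Origin: middle of the underside.
- servo: Black servo motor, 46 x 34 x 31 mm, in the tray near its -y edge; to be left alone. Origin: centre of the underside.
- bracket: U-shaped aluminium bracket, 50 x 30 x 28 mm, in the tray near its -y edge; to be left alone. Origin: centre of the underside.

How it is judged (in metres and radians):
At the end, for the whole second after the job is handed in: The closed pliers lie in their cut-out nose up the slope: nose tip and both handle ends no more than 2.5 mm above the cut-out's floor, pivot within 9 mm of the cradle's origin (the foam's play included), at rest and released; screwdriver, servo and bracket within 30 mm of where they lay (z of each of nose_tip, handle_left, handle_right in the frame of cradle below 0.0025 m and distance between pliers and cradle below 0.009 m and x of nose_tip in the frame of cradle above 0.055 m and value of joint jaw below 0.05 rad and linear speed of pliers below 0.01 m/s and distance of each of screwdriver, servo, bracket from where it was at the start of the episode below 0.03 m); the robot touches nothing.
It fails at once if the screwdriver, the servo or the bracket is moved by more than 30 mm (distance of any of screwdriver, servo, bracket from where it was at the start of the episode above 0.03 m).
It fails at once if the pliers are pushed on the foam or the stand with over 40 N while their nose is not in the cut-out (nose tip over 9 mm above its floor) (contact force between pliers and stand above 40 N and z of nose_tip in the frame of cradle above 0.009 m).
It also fails if it takes over 72 s, if anything falls off the work surface, if the arm or the gripper's body presses on something with over 40 N, if the wrist force passes 120 N, or if a joint passes its speed limit or range.

## Robot

A 6-joint arm with a two-finger parallel gripper is mounted at the origin on the work surface. World frame = base frame: x ahead of the robot, y to its left, z up, the work surface at z = 0. Lengths are in m, angles in degrees, forces in N, time in s.
With the tool pointing down it reaches from about 0.275 to 0.975 m from the base axis. Payload 8.4 kg.
Tool frame: the origin (TCP) lies where the fingers leave the gripper's body, on its centre line; the fingertips stand 88 mm ahead of it and the grasp point (between the pads) lies 69 mm ahead of it (bot.tips_ahead is the distance from the TCP to the fingertips, in m); x points along the fingers, y is the direction in which the jaws open and shut, and the axes are right-handed (so a half turn about x gives the same grasp; the last joint's range is limited). The gripper opens to 92 mm and grips with 3 to 60 N. Pads are 20 mm wide; open, the fingers measure 128 mm over their backs; the gripper's body (75 mm by 189 mm) begins 69 mm behind the grasp point.
Start: joints at [-75.31, 20.225, 93.587, -0, 66.188, -0.138], TCP at [0.16, -0.604, 0.303] pointing down, gripper open.
Joint ranges: [-150.9, 150.9], [-52.94, 120.26], [3.33, 152.33], [-74.26, 254.26], [0, 154.13], [-172.89, 172.89]. Speed limits (degrees/s): [127.2, 127.2, 159.86, 180, 180, 180].

## Interface

Orientations are given as [roll, pitch, yaw] about the fixed x, y, z axes, in that order (R = Rz(yaw) Ry(pitch) Rx(roll)).
In Python, from bench import readout, optics, job, bot gives the robot as it stands. The module is installed in compiled form; this text tells all that it offers.
- The arm moves only by the tool arm_command, never from a script. Its argument "series" is a list of rows, each a list of 5 numbers: the shift along the tool's x, y, z in units of 30 mm (1.0 is 30 mm), then the turn about the tool's x in units of 8 degrees (1.0 is 8 degrees), then the gripper command: -1 is shut, 1 is fully open, values between are in proportion. In form: [[dx, dy, dz, turn, gripper], ...]. A call has 1 to 8 rows; each row shifts and turns the pose as measured when the row begins, along the tool's axes as they then stand; what a row does not reach is not made up. A row lasts 1/10 s, in which the tool goes at most 50 mm and 8.59 degrees, less where a joint would pass 70% of its speed; a pose out of reach is approached as far as the arm can. A call is refused whole if a number of a shift passes 1 or a number of a turn 1, either way. A call with a gripper value outside its range is refused whole. The fingers move at their own pace and stop on an object; "squeeze" is the grip in N (left out, the last holds). Time passes only in rows, so rows that do not move let the fingers close. It gives the time, the measured TCP pose, the force and the opening at its end, in the units of the state.
- readout.state(): the state, without advancing time (a new reading comes with each control period).
- optics.grab_frame(name): name is "scene" or "top" or "wrist"; returns a dict with "pixels" (420x560x3 uint8, blue, green, red), "mtx" (3x3 intrinsics, pixels), "view" (4x4, takes a point from world to camera coordinates); the wrist camera has in their place "tool_from_camera" (4x4, takes a point from camera to tool coordinates, whose origin is the TCP and whose axes are the tool frame's). Camera axes: x right, y down, z forward; pixel columns grow to the right and rows downward; lengths in m; the calibration is good to about 2 mm. A picture is of the moment at which its call begins: read the wrist's pose just before it. There is no depth.
- job.sign_off(): hands the job in, once; it reports no verdict.
The state is a dict: "time": time; "joints": joint angles; "qvel": joint speeds; "effort": joint torques, N m; "position": TCP position; "eef_rot": TCP orientation; "wrist_force": force on the tool from outside, world axes, zero at the start; "ft_torque": the same for the moment, N m; "width": opening from 0.0 (shut) to 1.0 (fully open).
Only numpy, scipy, OpenCV 4.12 (cv2) and the standard library are available. Lean on these libraries where they do the work, as an engineer would, in place of code of your own. Each camera call takes 0.05 s, during which the arm holds its last target.

## Working session

There is one attempt and no reset: what is moved stays moved. The work goes in short steps, Python scripts to look and compute and a tool call to move; the robot and the scene stay as the last step left them, time stands still between calls to the robot, and variables do not carry over. Pictures are saved under pics/ and viewed, and the job is handed in when it is done.

Besides the shell and the picture viewer there is one more tool, called after ">>>" by a JSON object that holds its "fn" and its "kwargs". arm_command: Moves the arm, as the interface text tells. Its arguments: {"type":"object","properties":{"series":{"type":"array"},"squeeze":{"type":"number"}},"required":["series"]}

```bash
mkdir -p pics; ls; python3 - <<'E'
from bench import readout, optics, job, bot
import cv2
print(readout.state()); print(bot.tips_ahead, [a for a in dir(bot) if a[0]!='_'])
for n in ['scene','top','wrist']:
    f=optics.grab_frame(n); cv2.imwrite(f'pics/{n}0.png',f['pixels']); print(n,f['mtx'].tolist()); print({k:v.tolist() for k,v in f.items() if k not in('pixels','mtx')})
E
```

```text
pics
{'time': 0.0, 'joints': array([-7.53112296e+01,  2.02612081e+01,  9.36264020e+01,  6.75177168e-04,
        6.61889818e+01, -1.37428445e-01]), 'qvel': array([ 0.10475064, -0.04735185,  0.07491342,  0.09681261,  0.02036183,
        0.02492945]), 'effort': array([ 8.80935731e-04, -5.93843079e+01, -3.34212613e+01,  6.97625382e-02,
        2.34129641e-02, -1.34715820e-04]), 'position': array([ 0.15984287, -0.60384457,  0.30199753]), 'eef_rot': array([-90.5992314 ,  89.92340561, 104.22669448]), 'wrist_force': array([-0.43954308,  0.07350251, -0.19026692]), 'ft_torque': array([0.05179973, 0.00598025, 0.02243129]), 'width': 0.9980904794152233}
0.0881 ['Unreachable', 'tips_ahead']
scene [[403.73696693784456, 0.0, 271.4008378507136], [0.0, 403.73696693784456, 213.26636388677593], [0.0, 0.0, 1.0]]
{'view': [[0.5633235768112558, 0.8261442892619678, -0.01233536089505838, -0.3424829183963619], [0.51398855305059, -0.3620847309274936, -0.7776312847115435, -0.235583873756818], [-0.6469020908464697, 0.4317178024462308, -0.6285995735835838, 1.3130745022415287], [0.0, 0.0, 0.0, 1.0]]}
top [[526.6237438227556, 0.0, 284.62679086831696], [0.0, 526.6237438227556, 206.1715536009607], [0.0, 0.0, 1.0]]
{'view': [[-0.0012092549125618981, -0.9999906045862764, 0.004162744494948837, -0.0019792265510995655], [-0.9986210721937709, 0.0009891031643179456, -0.052487863792448304, 0.5799666167284588], [0.052483253263500305, -0.004220475577955414, -0.9986128858135045, 1.4543420712482464], [0.0, 0.0, 0.0, 1.0]]}
wrist [[331.3369329027452, 0.0, 278.6067272825001], [0.0, 331.3369329027452, 209.71646919179187], [0.0, 0.0, 1.0]]
{'tool_from_camera': [[-0.0009834401914639945, -0.26744035507977915, 0.9635739148192993, -0.08234687412701908], [0.9999992249080194, -0.0009987619306108546, 0.0007434096884814888, 0.0004758044961042929], [0.0007635631923937143, 0.9635738990598521, 0.267441130011529, -0.07559587359985027], [0.0, 0.0, 0.0, 1.0]]}
```

View pics/scene0.png

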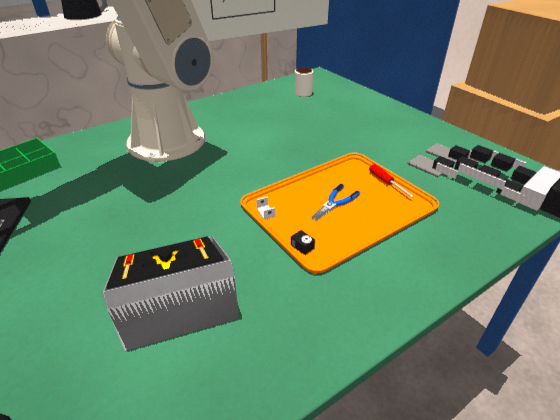

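View pics/top0.png

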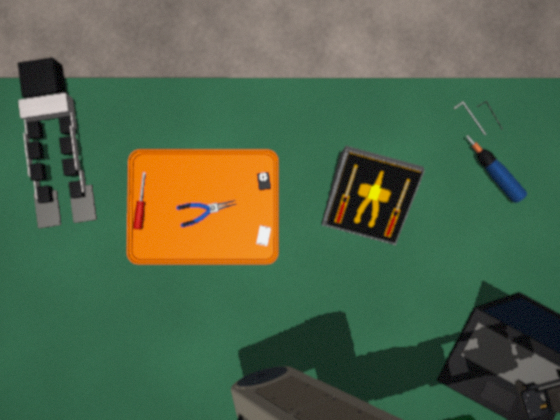

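View pics/wrist0.png

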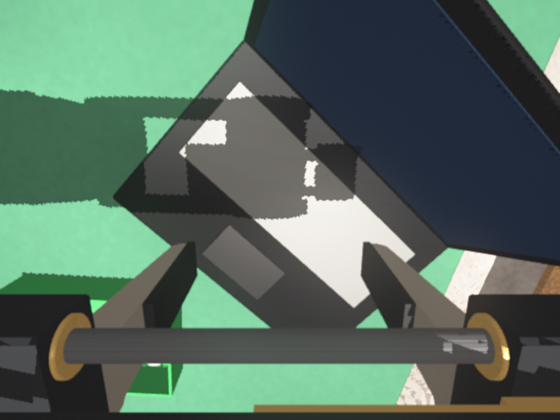

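The scene view shows the tray, with the pliers at about (335,203), and the wedge stand. In the top view the pliers' pivot is near (213,209) with the nose pointing right. The stand's yellow cut-out is near (375,192), with its nose pointing up and slightly right.

```bash
cat > h.py <<'E'
from bench import readout, optics, job, bot
import cv2, numpy as np
from scipy.spatial.transform import Rotation as R
def pose(s=None):
    s=s or readout.state(); T=np.eye(4)
    r,p,y=s['eef_rot']; T[:3,:3]=R.from_euler('xyz',[r,p,y],degrees=True).as_matrix(); T[:3,3]=s['position']; return T
def grab(n,save=None):
    T=pose(); f=optics.grab_frame(n)
    C=T@f['tool_from_camera'] if n=='wrist' else np.linalg.inv(f['view'])
    if save: cv2.imwrite(f'pics/{save}.png',f['pixels'])
    return f['pixels'],f['mtx'],C
def ray(px,K,C,p0,n=(0,0,1)):
    px=np.atleast_2d(np.asarray(px,float)); d=np.c_[(px-K[:2,2])/[K[0,0],K[1,1]],np.ones(len(px))]@C[:3,:3].T
    o=C[:3,3]; n=np.asarray(n,float); t=((np.asarray(p0)-o)@n)/(d@n); return o+d*t[:,None]
def proj(P,K,C):
    P=np.atleast_2d(P); q=(P-C[:3,3])@C[:3,:3]; return q[:,:2]/q[:,2:]*[K[0,0],K[1,1]]+K[:2,2]
def units(dw,T=None):
    T=pose() if T is None else T; return (T[:3,:3].T@np.asarray(dw))/0.03
def st():
    s=readout.state(); T=pose(s); print('t%.1f'%s['time'],'p',s['position'].round(4),'rot',s['eef_rot'].round(1),'F',s['wrist_force'].round(1),'w',round(s['width']*92,1)); return T
E
python3 - <<'E'
from h import *
T=st();print(T.round(3))
f=optics.grab_frame('top');K=f['mtx'];C=np.linalg.inv(f['view'])
print('pliers',ray([[213,209],[236,203],[183,205],[183,225]],K,C,[0,0,.01]).round(3))
print('others',ray([[263,182],[263,236],[140,200]],K,C,[0,0,.02]).round(3))
print('cut',ray([[375,190],[378,173],[360,222],[374,224]],K,C,[0,0,.09]).round(3))
print('stand',ray([[346,150],[422,167]],K,C,[0,0,.145]).round(3),ray([[325,225],[396,243]],K,C,[0,0,.03]).round(3))
E
```

```text
t0.1 p [ 0.1599 -0.6039  0.3022] rot [-89.4  89.9 105.4] F [-0.2 -0.3 -0.2] w 91.9
[[-0.     0.256 -0.967  0.16 ]
 [ 0.001 -0.967 -0.256 -0.604]
 [-1.    -0.001  0.     0.302]
 [ 0.     0.     0.     1.   ]]
pliers [[0.573 0.198 0.01 ]
 [0.589 0.134 0.01 ]
 [0.584 0.282 0.01 ]
 [0.528 0.281 0.01 ]]
others [[0.647 0.058 0.02 ]
 [0.497 0.057 0.02 ]
 [0.597 0.399 0.02 ]]
cut [[ 0.619 -0.242  0.09 ]
 [ 0.664 -0.251  0.09 ]
 [ 0.534 -0.202  0.09 ]
 [ 0.529 -0.239  0.09 ]]
stand [[ 0.717 -0.159  0.145]
 [ 0.673 -0.353  0.145]] [[ 0.527 -0.114  0.03 ]
 [ 0.477 -0.309  0.03 ]]
```

>>> {"fn": "arm_command", "kwargs": {"series": [[0,-0.5,-1,0,1],[0,-0.5,-1,0,1],[0,-0.5,-1,0,1],[0,-0.5,-1,0,1],[0,-0.5,-1,0,1],[0,-0.5,-1,0,1],[0,-0.5,-1,0,1],[0,-0.5,-1,0,1]]}}

```text
time: 1.0
position: [0.3648, -0.4226, 0.3007]
eef_rot: [-53.8, 89.9, 140.6]
wrist_force: [0.5, 0.5, 0.1]
width: 0.998
```

>>> {"fn": "arm_command", "kwargs": {"series": [[0,-0.5,-1,0,1],[0,-0.5,-1,0,1],[0,-0.5,-1,0,1],[0,-0.5,-1,0,1],[0,-0.5,-1,0,1],[0,-0.5,-1,0,1],[0,-0.5,-1,0,1],[0,-0.5,-0.6,0,1]]}}

```text
time: 1.8
position: [0.5636, -0.2402, 0.3001]
eef_rot: [-55.4, 89.9, 139.1]
wrist_force: [0.7, -0.6, -0.0]
width: 0.999
```

```bash
python3 - <<'E'
from h import *
st(); grab('wrist','w1')
E
```

```text
t1.8 p [ 0.5636 -0.2402  0.3001] rot [-55.4  89.9 139.1] F [ 0.7 -0.6 -0. ] w 92.0
```

View pics/w1.png

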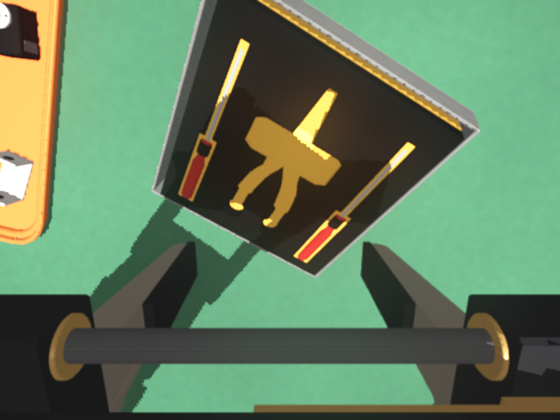

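The wrist view shows the whole stand: front corners near (153,190) and (315,275), right back corner near (478,130), yellow cut-out around (295,155) and nose tip at (333,92). I'll measure it.

```bash
python3 - <<'E'
from h import *
import pickle
img,K,C=grab('wrist','w2'); pickle.dump((img,K,C),open('w2.pkl','wb'))
big=cv2.resize(img[0:290,140:490],None,fx=2.2,fy=2,interpolation=cv2.INTER_CUBIC); cv2.imwrite('pics/w2z.png',cv2.convertScaleAbs(big,alpha=1.5,beta=10))
fr=ray([[153,190],[315,275]],K,C,[0,0,.03]); bk=ray([[478,130]],K,C,[0,0,.145])
print(fr.round(4),bk.round(4),np.linalg.norm(fr[0]-fr[1]))
v=fr[0]-fr[1]; psi=np.degrees(np.arctan2(v[1],v[0]))-90; print('psi front',psi)
v=bk[0]-fr[1]; print('psi right',np.degrees(np.arctan2(v[1],v[0])),np.hypot(*v[:2]))
E
```

```text
[[ 0.5305 -0.1057  0.03  ]
 [ 0.4773 -0.3043  0.03  ]] [[ 0.6648 -0.3555  0.145 ]] 0.20558357167471447
psi front -14.99156314770022
psi right -15.281017301705587 0.1943302325874854
```

View pics/w2z.png

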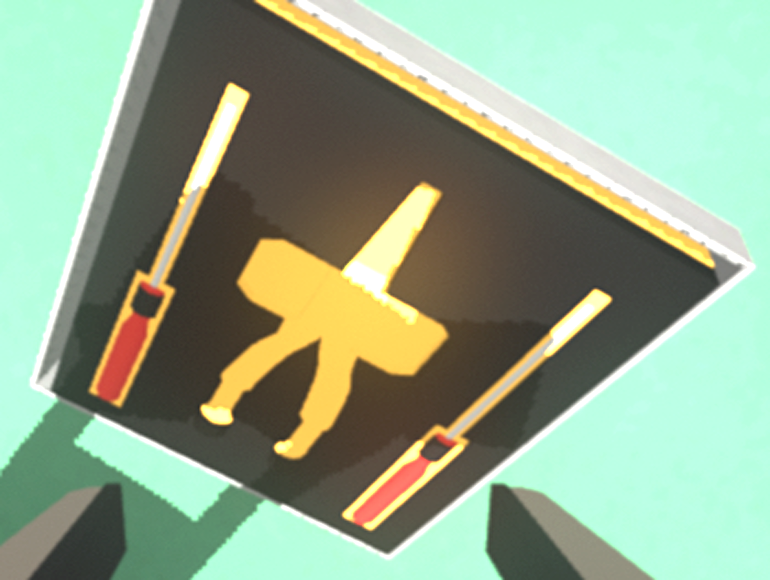

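```bash
cat > cut.py <<'E'
from h import *
def frame(xc,yc,psi): # cradle->world
    T=np.eye(4); T[:3,:3]=R.from_euler('zyx',[psi,-30,0],degrees=True).as_matrix(); T[:3,3]=[xc,yc,.09]; return T
def incradle(px,K,C,F,z):
    W=ray(px,K,C,F[:3,3]+F[:3,2]*z,F[:3,2]); return (W-F[:3,3])@F[:3,:3]
E
python3 - <<'E'
from cut import *
import pickle
img,K,C=pickle.load(open('w2.pkl','rb'))
hsv=cv2.cvtColor(img,cv2.COLOR_BGR2HSV)
m=((hsv[...,0]>12)&(hsv[...,0]<35)&(hsv[...,1]>90)&(hsv[...,2]>70)).astype(np.uint8)
n,l,s,c=cv2.connectedComponentsWithStats(m); i=l[150,290]; print(s[i])
m=(l==i).astype(np.uint8); cv2.imwrite('pics/m2.png',m*255)
cn=max(cv2.findContours(m,0,cv2.CHAIN_APPROX_NONE)[0],key=len)[:,0,:].astype(float)
F=frame(.61,-.24,-15)
xc,yc,psi=.61,-.24,-15.
for it in range(8):
    F=frame(xc,yc,psi); Q=incradle(cn,K,C,F,.012)*1000
    x,y=Q[:,0],Q[:,1]
    yl=np.median(y[(abs(x)<10)&(y>36)]); yr=np.median(y[(abs(x)<10)&(y<-36)])
    sel=lambda a,b,u,v:(x>a)&(x<b)&(y>u)&(y<v)
    f=[np.median(x[sel(10,35,22,31)]),np.median(x[sel(10,35,-31,-22)])]
    b=[np.median(x[sel(-35,-10,22,31)]),np.median(x[sel(-35,-10,-31,-22)])]
    nl=sel(28,60,0,15); nr=sel(28,60,-15,0); pl=np.polyfit(x[nl],y[nl],1); pr=np.polyfit(x[nr],y[nr],1)
    print('xc %.4f yc %.4f psi %.2f'%(xc,yc,psi),'ends',yl.round(1),yr.round(1),'front',np.round(f,1),'back',np.round(b,1),'tip',x.max().round(1),'tail',x.min().round(1),'nose',pl.round(3),pr.round(3))
    dx=(np.mean(f)+np.mean(b))/2/1000; dy=(yl+yr)/2/1000; dpsi=np.degrees((pl[0]+pr[0])/2)
    psi+=dpsi*.7; w=F[:3,:3]@[dx,dy,0]; xc+=w[0]; yc+=w[1]
for name,px in dict(fl=[153,190],fr=[315,275],br=[478,130]).items():
    print(name,(incradle(px,K,C,F,.008)*1000).round(1))
E
```

```text
[ 231   90  113  140 6581]
xc 0.6100 yc -0.2400 psi -15.00 ends 42.7 -38.4 front [27.1 24.7] back [-26.  -30.7] tip 71.5 tail -85.0 nose [-0.209 22.335] [  0.85  -49.691]
xc 0.6095 yc -0.2376 psi -2.14 ends 37.3 -41.5 front [34.6 26.5] back [-17.7 -14.4] tip 72.1 tail -86.4 nose [-0.429 22.589] [-0.404 18.361]
xc 0.6157 yc -0.2400 psi -18.83 ends 41.9 -41.2 front [19.  20.3] back [-14.2 -20.5] tip 65.5 tail -91.2 nose [-0.455 32.31 ] [  0.965 -49.269]
xc 0.6167 yc -0.2401 psi -8.59 ends 41.0 -41.3 front [22.8 20.6] back [-24.9 -20.4] tip 64.7 tail -96.0 nose [-0.41 23.49] [  0.192 -19.993]
xc 0.6163 yc -0.2401 psi -12.95 ends 41.5 -41.1 front [20.9 17.6] back [-12.8 -17.9] tip 65.1 tail -94.4 nose [-0.338 23.77 ] [  0.462 -30.223]
xc 0.6180 yc -0.2403 psi -10.46 ends 41.3 -41.5 front [20.2 19.8] back [-13.9 -21.1] tip 63.3 tail -97.5 nose [-0.371 22.611] [  0.268 -22.276]
xc 0.6190 yc -0.2407 psi -12.53 ends 41.5 -41.6 front [17.9 14.4] back [-15.7 -21.5] tip 62.1 tail -98.5 nose [-0.314 21.358] [  0.361 -24.996]
xc 0.6180 yc -0.2405 psi -11.60 ends 41.5 -41.3 front [19.6 15.3] back [-14.3 -20.6] tip 63.3 tail -97.2 nose [-0.349 22.603] [  0.36  -25.768]
fl [[-112.2  107.1    8. ]]
fr [[-149.3  -99.8    8. ]]
br [[  84.9 -110.3    8. ]]
```

View pics/m2.png

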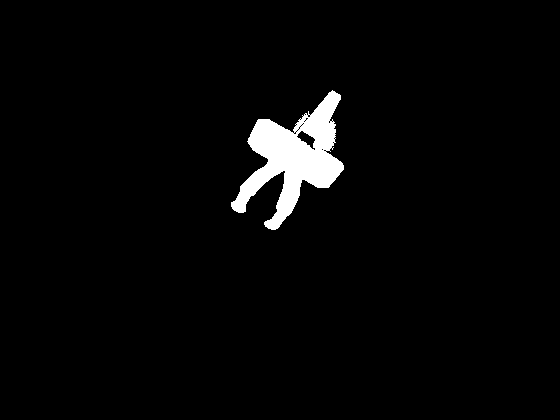

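```bash
python3 - <<'E'
from cut import *
import pickle
img,K,C=pickle.load(open('w2.pkl','rb'))
for (r,c) in [(40,240),(100,328),(125,310),(135,265),(120,300),(160,290),(205,240),(190,250),(140,325),(130,300),(110,345)]: print(r,c,img[r,c])
crop=img[80:240,220:360]
big=cv2.resize(crop,None,fx=5,fy=3.7*1,interpolation=cv2.INTER_NEAREST)
big=cv2.resize(crop,(525,600),interpolation=cv2.INTER_NEAREST)
cv2.imwrite('pics/w2c.png',big)
E
```

```text
40 240 [35 41 45]
100 328 [122 247 255]
125 310 [122 247 255]
135 265 [ 54 136 180]
120 300 [35 55 71]
160 290 [ 54 138 182]
205 240 [119 247 255]
190 250 [ 53 134 176]
140 325 [37 59 75]
130 300 [100 244 251]
110 345 [36 49 62]
```

View pics/w2c.png

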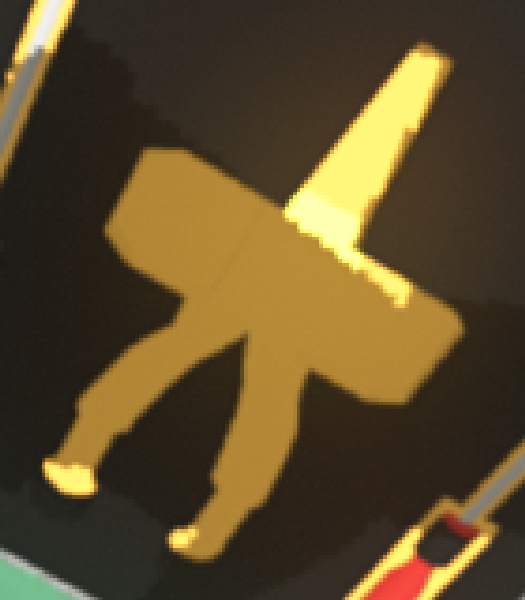

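```bash
cat > meas.py <<'E'
from cut import *
import pickle
def measure(img,K,C,xc,yc,psi,n=10,thr=115,seed=None,verbose=True):
    m=((img[...,2]>thr)&(img[...,0]<img[...,2]*.62)&(img[...,1]>img[...,2]*.6)).astype(np.uint8)
    m=cv2.resize(m*255,None,fx=1,fy=1); N,l,s,c=cv2.connectedComponentsWithStats((m>0).astype(np.uint8))
    F=frame(xc,yc,psi); p=proj(F[:3,3],K,C)[0].astype(int); i=l[p[1],p[0]]; m=(l==i).astype(np.uint8)
    cn=max(cv2.findContours(m,0,cv2.CHAIN_APPROX_NONE)[0],key=len)[:,0,:].astype(float)
    for it in range(n):
        F=frame(xc,yc,psi); cam=(C[:3,3]-F[:3,3])@F[:3,:3]*1000
        Q=incradle(cn,K,C,F,.012)*1000; x,y=Q[:,0],Q[:,1]
        def vis(e,s,ax,zf): # expected edge in z=12 plane coordinates, outward sign s
            h=(cam[2]-12)/(cam[2]-zf); fl=cam[ax]+(e-cam[ax])*h
            return min(e*s,fl*s)*s
        sel=lambda a,b,u,v:(x>a)&(x<b)&(y>u)&(y<v)
        r={}
        r['yl']=np.median(y[sel(-9,9,34,48)])-vis(42,1,1,-6); r['yr']=np.median(y[sel(-9,9,-48,-34)])-vis(-42,-1,1,-6)
        pf=lambda a,b,u,v:np.polyfit(y[sel(a,b,u,v)],x[sel(a,b,u,v)],1)
        ef=np.r_[np.flatnonzero(sel(12,29,16,31)),np.flatnonzero(sel(12,29,-31,-16))]; f=np.polyfit(y[ef],x[ef],1)
        eb=np.r_[np.flatnonzero(sel(-29,-12,26,31)),np.flatnonzero(sel(-29,-12,-31,-26))]; b=np.polyfit(y[eb],x[eb],1)
        r['f']=f[1]-vis(21,1,0,-6); r['b']=b[1]-vis(-21,-1,0,-6)
        r['tip']=x.max()-vis(67.2,1,0,0); r['tail']=x.min()-vis(-102.2,-1,0,0)
        nl=sel(28,58,0,15); nr=sel(28,58,-15,0)
        wl=np.median(y[nl]-(9.7-(x[nl]-14)*5.5/52)); wr=np.median(y[nr]+(9.7-(x[nr]-14)*5.5/52))
        r['nl']=wl;r['nr']=wr; r['slopef']=np.degrees(f[0]); r['slopeb']=np.degrees(b[0])
        if verbose and it in(0,n-1): print('xc %.4f yc %.4f psi %.2f'%(xc,yc,psi),{k:round(float(v),1) for k,v in r.items()},'cam',cam.round(0))
        dx=(r['f']+r['b'])/2000; dy=(r['yl']+r['yr'])/2000; psi-=.7*(r['slopef']+r['slopeb'])/2
        w=F[:3,:3]@[dx,dy,0]; xc+=w[0]; yc+=w[1]
    return xc,yc,psi
E
python3 - <<'E'
from meas import *
img,K,C=pickle.load(open('w2.pkl','rb'))
print(measure(img,K,C,.617,-.24,-13.5))
for psi in(-13,-14,-15):
  F=frame(.617,-.24,psi)
  for name,px in dict(fl=[153,190],fr=[315,275],br=[478,130]).items():
    print(psi,name,(incradle(px,K,C,F,.008)*1000).round(1))
E
```

```text
xc 0.6170 yc -0.2400 psi -13.50 {'yl': -1.5, 'yr': -6.0, 'f': -3.5, 'b': -6.9, 'tip': -3.5, 'tail': -4.5, 'nl': 0.1, 'nr': 1.0, 'slopef': 3.8, 'slopeb': 5.5} cam [155.  58. 243.]Traceback (most recent call last):
  File "<stdin>", line 3, in <module>
  File "meas.py", line 19, in measure
    eb=np.r_[np.flatnonzero(sel(-29,-12,26,31)),np.flatnonzero(sel(-29,-12,-31,-26))]; b=np.polyfit(y[eb],x[eb],1)
                                                                                         ~~~~~~~~~~^^^^^^^^^^^^^^^
    raise TypeError("expected non-empty vector for x")
TypeError: expected non-empty vector for x
```

```bash
cat > rect.py <<'E'
from meas import *
def rectify(img,K,C,F,z,name,s=3.5):
    # image: up = +x, left=+y ; x -115..80, y -60..60
    X,Y=np.meshgrid(np.arange(80,-130,-1/s),np.arange(110,-110,-1/s),indexing='ij')
    P=np.stack([X,Y,np.full_like(X,z*1000)],-1).reshape(-1,3)/1000@F[:3,:3].T+F[:3,3]
    q=proj(P,K,C).astype(np.float32).reshape(X.shape+(2,))
    o=cv2.remap(img,q[...,0],q[...,1],cv2.INTER_LINEAR); o=cv2.convertScaleAbs(o,alpha=1.3)
    for g in range(-120,81,20): r=int((80-g)*s); cv2.line(o,(0,r),(o.shape[1],r),(255,0,255) if g==0 else (90,90,0),1)
    for g in range(-100,101,20): c=int((110-g)*s); cv2.line(o,(c,0),(c,o.shape[0]),(255,0,255) if g==0 else (90,90,0),1)
    cv2.imwrite(f'pics/{name}.png',o); print(o.shape)
E
python3 - <<'E'
from rect import *
img,K,C=pickle.load(open('w2.pkl','rb'))
rectify(img,K,C,frame(.617,-.24,-15),.012,'r2',2.8)
E
```

```text
(588, 616, 3)
```

View pics/r2.png

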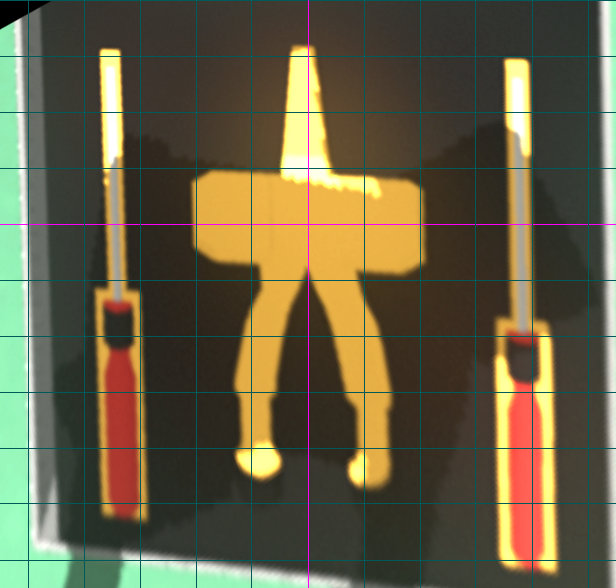

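>>> {"fn": "arm_command", "kwargs": {"series": [[0,0,0,-1,1],[0,0,0,-1,1],[0,0,0,-1,1],[0,0,0,-1,1],[0,0,0,-1,1],[0,0,0,-1,1],[0,0,0,-1,1],[0,0,0,-1,1]]}}

```text
time: 2.7
position: [0.5582, -0.244, 0.2985]
eef_rot: [-89.2, 89.6, 171.9]
wrist_force: [0.4, 0.8, -0.2]
width: 0.999
```

>>> {"fn": "arm_command", "kwargs": {"series": [[0,0,0,-1,1],[0,0,0,-1,1],[0,0,0,-1,1],[0,0,0,-1,1],[0,0,0,-1,1],[0,0,0,-1,1],[0,0,0,-1,1],[0,0,0,-1,1]]}}

```text
time: 3.5
position: [0.5514, -0.2509, 0.2975]
eef_rot: [-146.9, 89.3, -179.4]
wrist_force: [0.6, -0.5, -0.4]
width: 0.999
```

>>> {"fn": "arm_command", "kwargs": {"series": [[0,0,0.7,-1,1],[0,0,0.7,-1,1],[0,0,0,-0.7,1],[0,0,0,0,1],[0,0,0,0,1]]}}

```text
time: 4.0
position: [0.5853, -0.2755, 0.2965]
eef_rot: [-167.5, 89.1, -177.6]
wrist_force: [0.3, 0.1, -0.1]
width: 1.0
```

```bash
python3 - <<'E'
from rect import *
T=st(); print('a',np.degrees(np.arctan2(T[1,1],T[0,1])))
img,K,C=grab('wrist','w3'); pickle.dump((img,K,C),open('w3.pkl','wb'))
rectify(img,K,C,frame(.617,-.24,-15),.012,'r3',2.8)
E
```

```text
t4.0 p [ 0.5853 -0.2755  0.2965] rot [-167.5   89.1 -177.6] F [ 0.3  0.1 -0.1] w 92.0
a 79.8980672264831
(588, 616, 3)
```

View pics/w3.png

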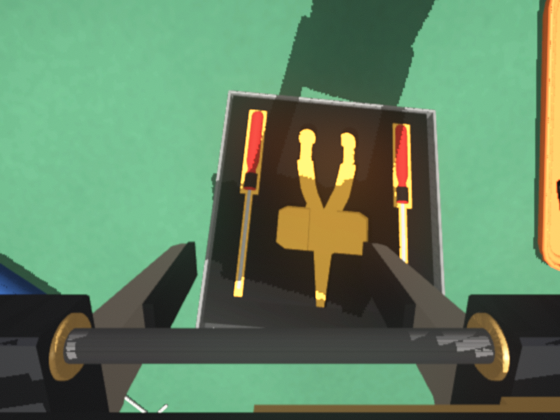

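View pics/r3.png

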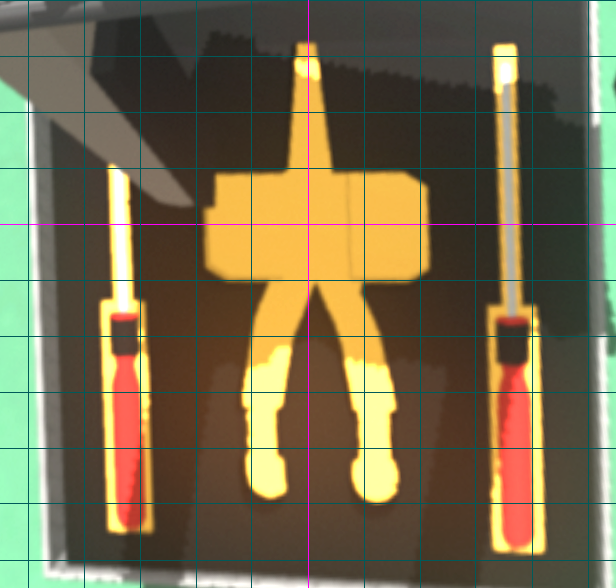

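The rectified view shows shear because my frame used extrinsic Euler order. I'll fix that and re-measure.

```bash
sed -i "s/'zyx'/'ZYX'/" cut.py; python3 - <<'E'
from rect import *
for k in('w2','w3'):
    img,K,C=pickle.load(open(k+'.pkl','rb'))
    try: r=measure(img,K,C,.617,-.24,-13.5); print(k,r)
    except Exception as e: print(e)
F=frame(.617,-.24,-13.5)
for name,px in dict(fl=[153,190],fr=[315,275],br=[478,130]).items():
    img,K,C=pickle.load(open('w2.pkl','rb')); print(name,(incradle(px,K,C,F,.008)*1000).round(1))
img,K,C=pickle.load(open('w3.pkl','rb'))
for name,px in dict(fr=[231,93],fl=[436,112]).items(): print(name,(incradle(px,K,C,F,.008)*1000).round(1))
rectify(img,K,C,F,.012,'r4',2.8)
E
```

```text
xc 0.6170 yc -0.2400 psi -13.50 {'yl': -1.5, 'yr': -3.2, 'f': -3.0, 'b': -6.9, 'tip': -2.9, 'tail': -4.1, 'nl': -2.6, 'nr': -1.6, 'slopef': 1.7, 'slopeb': 2.7} cam [160.  25. 245.]
expected non-empty vector for x
xc 0.6170 yc -0.2400 psi -13.50 {'yl': -0.4, 'yr': -1.3, 'f': -2.8, 'b': -3.6, 'tip': -2.5, 'tail': -4.6, 'nl': -5.3, 'nr': -2.2, 'slopef': 1.5, 'slopeb': 1.9} cam [ 62. -46. 299.]
xc 0.6134 yc -0.2403 psi -15.36 {'yl': 0.4, 'yr': -0.4, 'f': 0.5, 'b': -0.5, 'tip': 0.4, 'tail': -0.1, 'nl': -3.1, 'nr': -0.7, 'slopef': -0.0, 'slopeb': 0.0} cam [ 66. -48. 297.]
w3 (np.float64(0.6133703923377558), np.float64(-0.2403404408837143), np.float64(-15.35797204553571))
fl [[-127.3  109.6    8. ]]
fr [[-135.1  -95.3    8. ]]
br [[  90.3 -102.7    8. ]]
fr [[-136.3  -97.2    8. ]]
fl [[-129.   109.4    8. ]]
(588, 616, 3)
```

View pics/r4.png

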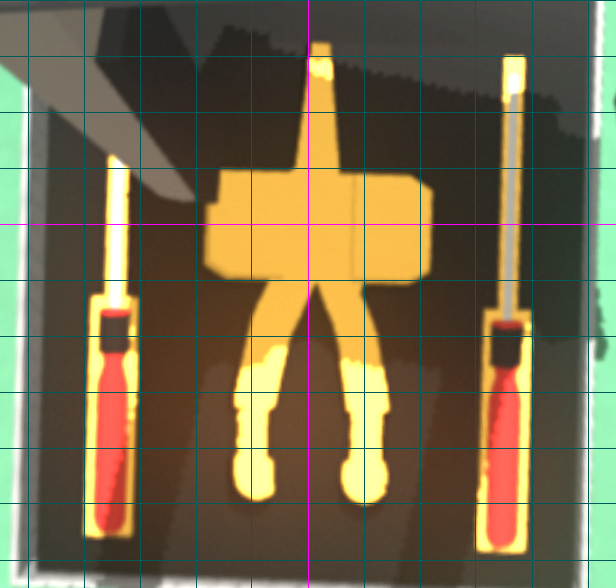

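>>> {"fn": "arm_command", "kwargs": {"series": [[0,1,-0.2,0,1],[0,1,-0.2,0,1],[0,1,-0.2,0,1],[0,1,-0.2,0,1],[0,1,-0.2,0,1],[0,1,-0.2,0,1],[0,1,-0.2,0,1],[0,1,-0.2,0,1]]}}

```text
time: 4.85
position: [0.5783, -0.027, 0.2967]
eef_rot: [-160.6, 89.1, -172.2]
wrist_force: [-0.4, 0.2, 0.1]
width: 0.995
```

>>> {"fn": "arm_command", "kwargs": {"series": [[0,1,-0.2,0,1],[0,1,-0.2,0,1],[0,1,-0.2,0,1],[0,1,-0.2,0,1],[0,1,-0.2,0,1],[0,1,-0.2,0,1],[0,1,-0.2,0,1],[0,1,-0.2,0,1]]}}

```text
time: 5.65
position: [0.5774, 0.2261, 0.2978]
eef_rot: [-156.5, 89.2, -169.2]
wrist_force: [0.6, 0.4, -0.0]
width: 0.999
```

>>> {"fn": "arm_command", "kwargs": {"series": [[0,0,0,1,1],[0,0,0,1,1],[0,0,0,1,1],[0.3,0,0,1,1],[0.3,0,0,1,1],[0.3,0,0,1,1],[0.3,0,0,1,1],[0,0,0,1,1]]}}

```text
time: 6.45
position: [0.5738, 0.2291, 0.2616]
eef_rot: [-91.5, 89.3, -171.5]
wrist_force: [-0.5, -0.6, 0.2]
width: 1.002
```

>>> {"fn": "arm_command", "kwargs": {"series": [[0,0,0,0.3,1],[0,0,0,0,1]]}}

```text
time: 6.65
position: [0.573, 0.2284, 0.2614]
eef_rot: [-87.2, 89.2, -170.1]
wrist_force: [-0.2, 0.3, -0.1]
width: 0.999
```

```bash
python3 - <<'E'
from rect import *
T=st(); print('a',np.degrees(np.arctan2(T[1,1],T[0,1])))
img,K,C=grab('wrist','w4'); pickle.dump((img,K,C),open('w4.pkl','wb'))
E
```

```text
t6.7 p [0.573  0.2284 0.2614] rot [ -87.2   89.2 -170.1] F [-0.2  0.3 -0.1] w 91.9
a 7.070295329710277
```

View pics/w4.png

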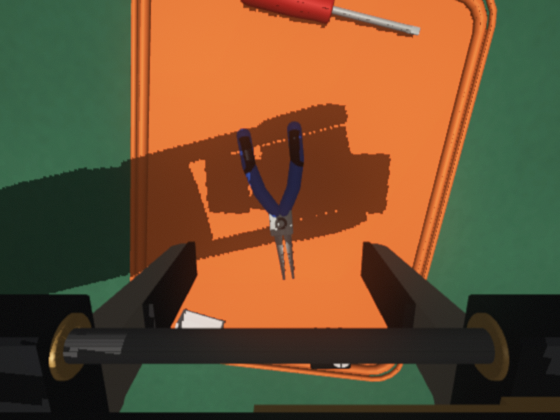

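The wrist view shows the pliers: pivot at (281,224), nose tips at (284,278) and (292,277), and handle ends at (244,131) and (296,125).

```bash
python3 - <<'E'
from rect import *
img,K,C=pickle.load(open('w4.pkl','rb'))
hsv=cv2.cvtColor(img,cv2.COLOR_BGR2HSV)
m=((hsv[...,0]>100)&(hsv[...,0]<135)&(hsv[...,1]>80)).astype(np.uint8); m[:100]=0;m[235:]=0;m[:,:200]=0;m[:,350:]=0
for lab,sl in(('L',slice(200,272)),('R',slice(272,350))):
    ys,xs=np.nonzero(m[:200,sl]); xs=xs+sl.start
    for v in (128,133,140,150,160,170,180,190):
        q=xs[ys==v]
        if len(q): 
            W=ray([[q.min(),v],[q.max(),v]],K,C,[0,0,.011]); print(lab,v,q.min(),q.max(),W.mean(0).round(4),round(np.linalg.norm(W[0]-W[1])*1000,1))
P=ray([281.5,224],K,C,[0,0,.016])[0]; t=ray([[284,278],[292,277]],K,C,[0,0,.009])
print('pivot',P.round(4),t.round(4))
z=cv2.resize(img[110:290,220:340],(500,750)[::1],interpolation=cv2.INTER_CUBIC); z=cv2.resize(img[110:290,220:340],(400,600),interpolation=cv2.INTER_CUBIC); cv2.imwrite('pics/w4z.png',cv2.convertScaleAbs(z,alpha=1.4,beta=15))
E
```

```text
L 150 240 241 [0.5269 0.2665 0.011 ] 1.0
L 160 242 243 [0.5298 0.2569 0.011 ] 1.0
L 170 252 256 [0.5423 0.2483 0.011 ] 4.0
L 180 248 261 [0.5439 0.2382 0.011 ] 13.3
L 190 254 265 [0.55   0.2285 0.011 ] 11.3
R 140 300 300 [0.5842 0.2835 0.011 ] 0.0
R 150 300 301 [0.5861 0.2739 0.011 ] 1.0
R 160 300 302 [0.588  0.2642 0.011 ] 2.0
R 170 290 301 [0.5839 0.2535 0.011 ] 11.1
R 180 288 299 [0.5833 0.2432 0.011 ] 11.2
R 190 286 298 [0.5831 0.2327 0.011 ] 12.3
pivot [0.5768 0.1966 0.016 ] [[0.5877 0.132  0.009 ]
 [0.5964 0.1344 0.009 ]]
```

View pics/w4z.png

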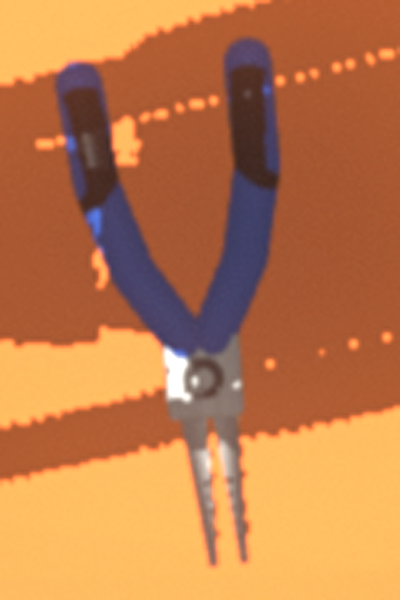

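>>> {"fn": "arm_command", "kwargs": {"series": [[0,0,0,-0.8,1],[0,0,-0.5,0,1],[0.8,0,-0.5,0,1],[0.9,0,0,0,1],[0.9,0,0,0,1],[0.9,0,0,0,1],[0.5,0,0,0,1],[0,0,0,0,1]]}}

```text
time: 7.5
position: [0.5641, 0.2642, 0.1408]
eef_rot: [-115.1, 89.5, 167.8]
wrist_force: [0.1, 0.2, -0.3]
width: 0.999
```

```bash
python3 - <<'E'
from rect import *
T=st(); print('a',np.degrees(np.arctan2(T[1,1],T[0,1])),'tool x',T[:3,0].round(3)); print('units to target',units(np.array([.562,.2588,.0945])-T[:3,3],T).round(2))
img,K,C=grab('wrist','w5')
E
```

```text
t7.5 p [0.5641 0.2642 0.1408] rot [-115.1   89.5  167.8] F [ 0.1  0.2 -0.3] w 91.9
a 12.952860652912781 tool x [-0.008  0.002 -1.   ]
units to target [ 1.54 -0.1   0.16]
```

View pics/w5.png

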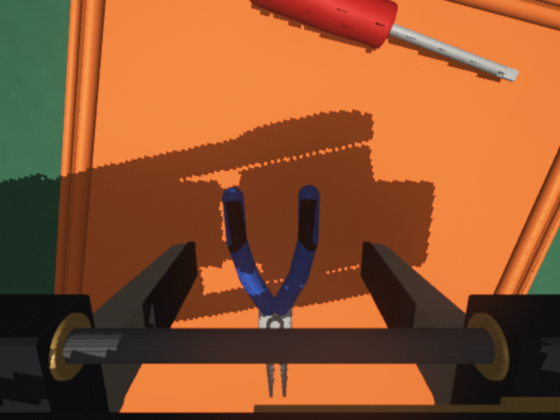

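Both handles lie between the fingers, at columns 233 and 308. I'll go down and close.

>>> {"fn": "arm_command", "kwargs": {"series": [[0.8,-0.05,0.1,0,1],[0.7,-0.05,0.05,0,1],[0,0,0,0,1]], "squeeze": 15}}

```text
time: 7.85
position: [0.5651, 0.2613, 0.1006]
eef_rot: [167.4, 89.7, 90.3]
wrist_force: [-0.0, 0.2, -1.2]
width: 1.001
```

>>> {"fn": "arm_command", "kwargs": {"series": [[0,0,0,0,-1],[0,0,0,0,-1],[0,0,0,0,-1],[0,0,0,0,-1],[0,0,0,0,-1],[0,0,0,0,-1],[0,0,0,0,-1],[0,0,0,0,-1]]}}

```text
time: 8.65
position: [0.5683, 0.2631, 0.1075]
eef_rot: [127.2, 89.3, 49.9]
wrist_force: [-0.6, 1.1, -0.3]
width: 0.328
```

>>> {"fn": "arm_command", "kwargs": {"series": [[0,0,0,0,-1],[0,0,0,0,-1],[0,0,0,0,-1],[0,0,0,0,-1],[0,0,0,0,-1],[0,0,0,0,-1]]}}

```text
time: 9.25
position: [0.5682, 0.263, 0.1071]
eef_rot: [128.4, 89.3, 51.1]
wrist_force: [-0.4, 0.5, -1.2]
width: 0.005
```

```bash
python3 - <<'E'
from rect import *
T=st(); img,K,C=grab('wrist','w6')
E
```

```text
t9.2 p [0.5682 0.263  0.1071] rot [128.4  89.3  51.1] F [-0.4  0.5 -1.2] w 0.4
```

View pics/w6.png

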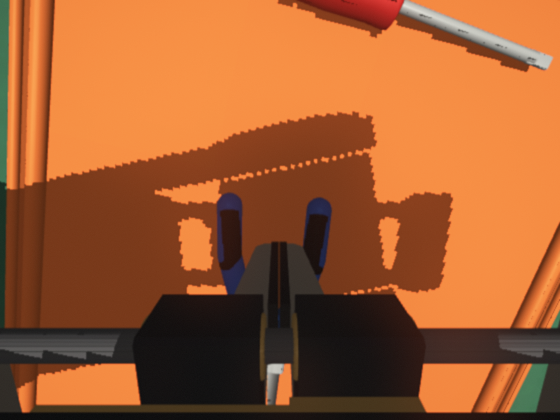

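The fingers were too high and slid over the handles: TCP z is 0.107 where I wanted 0.095. I'll lift, open, and go deeper.

>>> {"fn": "arm_command", "kwargs": {"series": [[-0.7,0,0,0,-1],[-0.4,0,0,0,1],[0,0,0,0,1],[0,0,0,0,1],[0,0,0,0,1],[0,0,0,0,1],[0,0,0,0,1],[0,0,0,0,1]]}}

```text
time: 10.1
position: [0.567, 0.2622, 0.1387]
eef_rot: [136.6, 89.5, 59.4]
wrist_force: [0.0, -0.4, -0.4]
width: 0.595
```

>>> {"fn": "arm_command", "kwargs": {"series": [[0,0,0,0,1],[0,0,0,0,1],[0,0,0,0,1]]}}

```text
time: 10.4
position: [0.5667, 0.2621, 0.1382]
eef_rot: [140.0, 89.5, 62.7]
wrist_force: [0.8, -0.4, 0.2]
width: 0.852
```

```bash
python3 - <<'E'
from rect import *
T=st(); print('a',np.degrees(np.arctan2(T[1,1],T[0,1])))
img,K,C=grab('wrist','w7'); pickle.dump((img,K,C),open('w7.pkl','wb'))
E
```

```text
t10.4 p [0.5667 0.2621 0.1382] rot [140.   89.5  62.7] F [ 0.8 -0.4  0.2] w 78.3
a 12.768113607590369
```

View pics/w7.png

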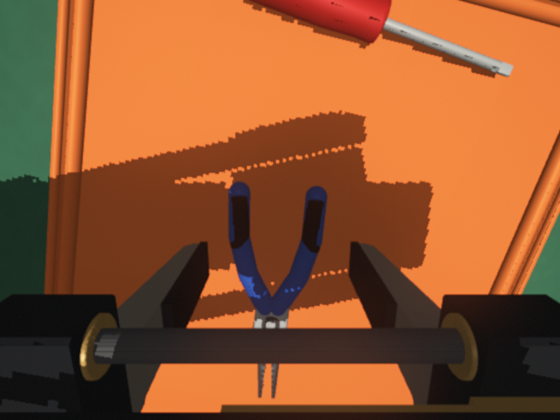

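>>> {"fn": "arm_command", "kwargs": {"series": [[0.7,0,0,0.3,1],[0.6,0,0,0,1],[0.1,0,0,0,1],[0,0,0,0,1]], "squeeze": 15}}

```text
time: 10.85
position: [0.5678, 0.2629, 0.0963]
eef_rot: [134.5, 89.4, 54.8]
wrist_force: [-0.3, 0.2, 0.0]
width: 0.997
```

>>> {"fn": "arm_command", "kwargs": {"series": [[0.1,0,0,0,1]]}}

```text
time: 10.95
position: [0.5681, 0.2631, 0.0939]
eef_rot: [132.5, 89.4, 52.8]
wrist_force: [0.0, 0.6, 1.1]
width: 0.996
```

>>> {"fn": "arm_command", "kwargs": {"series": [[0,0,0,0,-1],[0,0,0,0,-1],[0,0,0,0,-1],[0,0,0,0,-1],[0,0,0,0,-1]]}}

```text
time: 11.45
position: [0.5689, 0.2634, 0.0958]
eef_rot: [127.7, 89.2, 48.0]
wrist_force: [-0.0, -0.1, -0.4]
width: 0.598
```

>>> {"fn": "arm_command", "kwargs": {"series": [[0,0,0,0,-1],[0,0,0,0,-1],[0,0,0,0,-1],[0,0,0,0,-1],[0,0,0,0,-1]]}}

```text
time: 11.95
position: [0.5688, 0.2635, 0.0957]
eef_rot: [127.8, 89.2, 48.1]
wrist_force: [-0.4, 0.5, -0.3]
width: 0.6
```

```bash
python3 - <<'E'
from rect import *
T=st(); img,K,C=grab('wrist','w8')
E
```

```text
t11.9 p [0.5688 0.2635 0.0957] rot [127.8  89.2  48.1] F [-0.4  0.5 -0.3] w 55.2
```

View pics/w8.png

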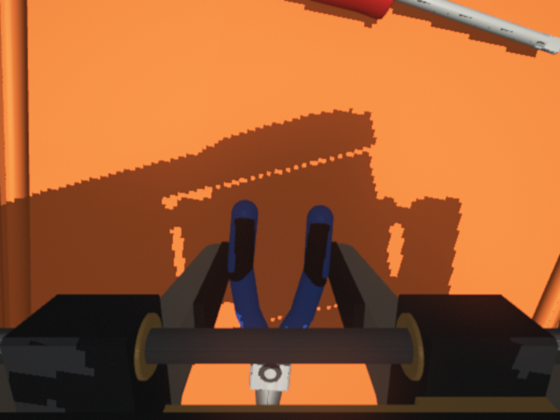

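Opening stopped at 55 mm, so the pliers are closed. I'll release, lift and re-measure.

>>> {"fn": "arm_command", "kwargs": {"series": [[0,0,0,0,1],[0,0,0,0,1],[-0.3,0,0,0,1],[-0.9,0,0,0,1],[-0.9,0,0,0,1],[-0.9,0,0,0,1],[-0.6,0,0,0,1],[0,0,0,0,1]]}}

```text
time: 12.8
position: [0.5678, 0.2622, 0.2102]
eef_rot: [127.4, 89.3, 47.7]
wrist_force: [0.1, 0.7, -0.7]
width: 1.001
```

```bash
python3 - <<'E'
from rect import *
T=st(); print('a',np.degrees(np.arctan2(T[1,1],T[0,1])))
img,K,C=grab('wrist','w9'); pickle.dump((img,K,C),open('w9.pkl','wb'))
z=cv2.resize(img[100:330,200:360],(520,748),interpolation=cv2.INTER_CUBIC)[:600]
z=cv2.resize(img[120:320,210:350],(420,600),interpolation=cv2.INTER_CUBIC);cv2.imwrite('pics/w9z.png',cv2.convertScaleAbs(z,alpha=1.4,beta=15))
E
```

```text
t12.8 p [0.5678 0.2622 0.2102] rot [127.4  89.3  47.7] F [ 0.1  0.7 -0.7] w 92.1
a 10.288678257650435
```

View pics/w9.png

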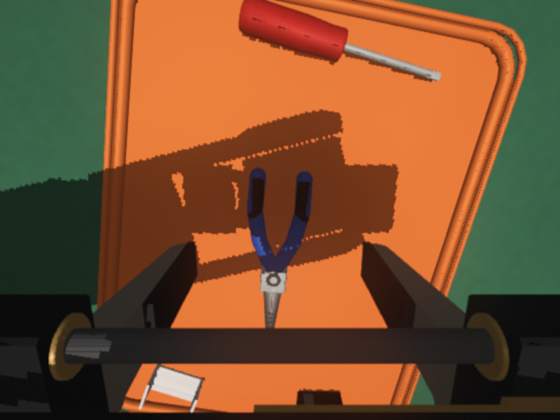

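View pics/w9z.png

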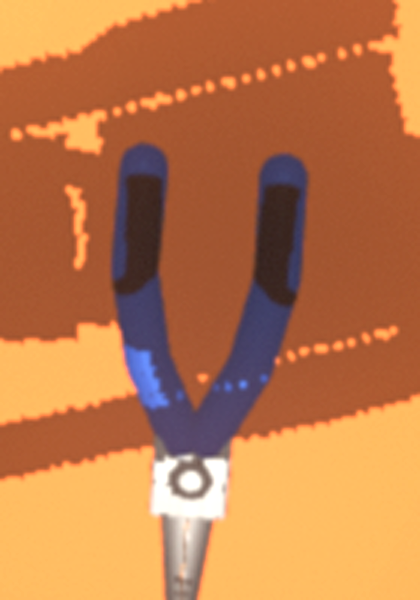

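```bash
python3 - <<'E'
from rect import *
img,K,C=pickle.load(open('w9.pkl','rb'))
P=ray([273.3,280],K,C,[0,0,.017])[0]; H=ray([[258.3,175],[305,177.7]],K,C,[0,0,.014]); n=ray([269.5,328],K,C,[0,0,.014])[0]
d=P-H.mean(0); print(P.round(4),H.round(4),'heading',np.degrees(np.arctan2(d[1],d[0])),np.linalg.norm(d),np.linalg.norm(H[0]-H[1]))
d=n-P; print('nose',np.degrees(np.arctan2(d[1],d[0])),np.linalg.norm(d)); d=n-H.mean(0);print(np.degrees(np.arctan2(d[1],d[0])))
T=pose(); tgt=np.array([P[0],P[1],.2]); print(units(tgt-T[:3,3]).round(2))
E
```

```text
[0.5772 0.1958 0.017 ] [[0.5479 0.2884 0.014 ]
 [0.5874 0.2932 0.014 ]] heading -84.26688140658904 0.09555238645580591 0.039766497942281834
nose -84.0103696615288 0.0526819368596099
-84.17578457334132
[ 0.28 -0.08  2.23]
```

>>> {"fn": "arm_command", "kwargs": {"series": [[0,0,0,0.56,1],[0,0.05,0.8,0,1],[0,0.05,0.8,0,1],[0,0,0.6,0,1],[0.9,0,0,0,1],[0.9,0,0,0,1],[0.6,0,0,0,1],[0,0,0,0,1]]}}

```text
time: 13.65
position: [0.5738, 0.1934, 0.1267]
eef_rot: [176.8, 89.6, 92.4]
wrist_force: [1.2, 0.5, 0.1]
width: 0.997
```

```bash
python3 - <<'E'
from rect import *
T=st(); print('a',np.degrees(np.arctan2(T[1,1],T[0,1])), units(np.array([.5772,.1958,.0940])-T[:3,3]).round(2))
img,K,C=grab('wrist','w10'); pickle.dump((img,K,C),open('w10.pkl','wb'))
E
```

```text
t13.7 p [0.5738 0.1934 0.1267] rot [176.8  89.6  92.4] F [1.2 0.5 0.1] w 91.7
a 5.6377223231374 [ 1.09  0.12 -0.06]
```

View pics/w10.png

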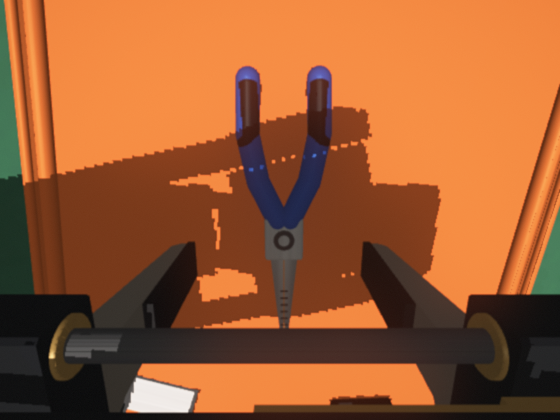

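>>> {"fn": "arm_command", "kwargs": {"series": [[0.6,0.12,-0.06,0,1],[0.45,0,0,0,1],[0,0,0,0,1]], "squeeze": 10}}

```text
time: 14.0
position: [0.5784, 0.1963, 0.0967]
eef_rot: [157.6, 89.6, 73.3]
wrist_force: [0.2, -0.0, 0.8]
width: 1.005
```

```bash
python3 - <<'E'
from rect import *
T=st(); print('a',np.degrees(np.arctan2(T[1,1],T[0,1])), units(np.array([.5772,.1958,.0940])-T[:3,3]).round(2))
E
```

```text
t14.0 p [0.5784 0.1963 0.0967] rot [157.6  89.6  73.3] F [ 0.2 -0.   0.8] w 92.4
a 5.660414942329858 [ 0.09 -0.04  0.01]
```

>>> {"fn": "arm_command", "kwargs": {"series": [[0.1,0,0,0,-1],[0,0,0,0,-1],[0,0,0,0,-1],[0,0,0,0,-1],[0,0,0,0,-1],[0,0,0,0,-1],[0,0,0,0,-1],[0,0,0,0,-1]], "squeeze": 10}}

```text
time: 14.8
position: [0.5797, 0.1969, 0.0969]
eef_rot: [138.3, 89.4, 54.0]
wrist_force: [-2.2, 0.0, 0.0]
width: 0.329
```

>>> {"fn": "arm_command", "kwargs": {"series": [[0,0,0,0,-1],[0,0,0,0,-1],[0,0,0,0,-1],[0,0,0,0,-1]]}}

```text
time: 15.2
position: [0.5795, 0.1968, 0.0968]
eef_rot: [140.5, 89.4, 56.2]
wrist_force: [-0.1, 0.9, 0.1]
width: 0.259
```

>>> {"fn": "arm_command", "kwargs": {"series": [[-0.5,0,0,0,-1],[-0.8,0,0,0,-1],[-0.8,0,0,0,-1],[-0.8,0,0,0,-1],[0,0,0,0,-1]]}}

```text
time: 15.7
position: [0.5785, 0.1958, 0.1889]
eef_rot: [147.2, 89.5, 62.9]
wrist_force: [0.4, -0.3, -1.8]
width: 0.262
```

```bash
python3 - <<'E'
from rect import *
T=st(); print('a',np.degrees(np.arctan2(T[1,1],T[0,1])))
img,K,C=grab('wrist','w11'); grab('scene','s11')
s=cv2.imread('pics/s11.png')[130:260,230:450]; cv2.imwrite('pics/s11z.png',cv2.resize(s,None,fx=3.5,fy=3.5,interpolation=cv2.INTER_CUBIC))
E
```

```text
t15.7 p [0.5785 0.1958 0.1889] rot [147.2  89.5  62.9] F [ 0.4 -0.3 -1.8] w 24.1
a 5.67712811161479
```

View pics/w11.png

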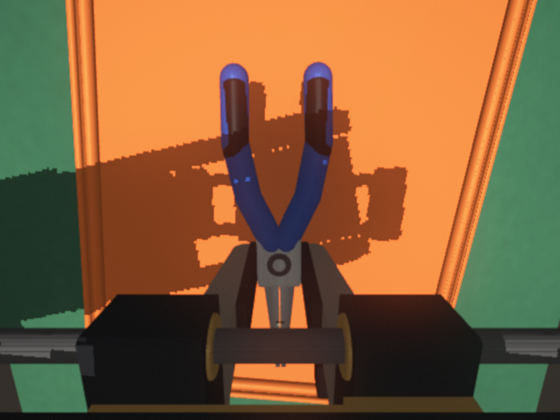

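View pics/s11z.png

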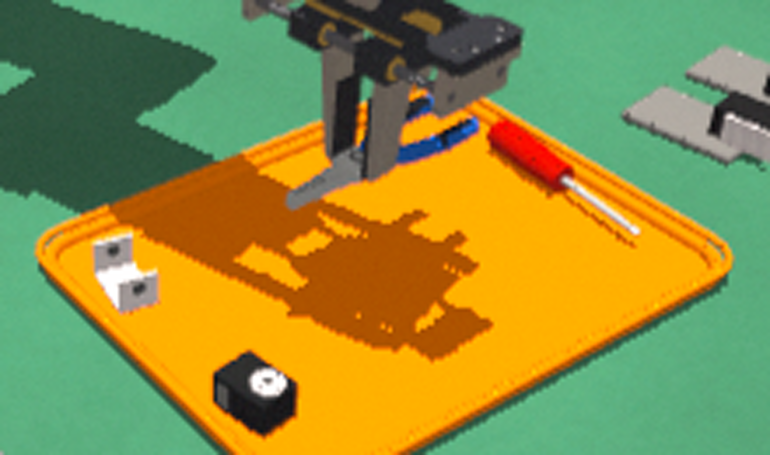

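The pliers are held level at 24 mm opening, 1.8 N lifted. The wrist view shows the pivot at (279,264) and handle ends at (233,75) and (318,73). Next I'll work out their pose in the tool frame as the camera sees it.

```bash
python3 - <<'E'
from rect import *
f=optics.grab_frame('wrist'); K=f['mtx'];C=f['tool_from_camera']; img=f['pixels']
X=lambda px,x: ray(px,K,C,[x,0,0],(1,0,0))*1000
under=.0928
print('pivot',X([279,264],under-.0125).round(1),'for top 12/13')
print('handle ends',X([[233,73],[318,72]],under-.010).round(1))
z=cv2.resize(img[50:380,190:370],(327*1,600),interpolation=cv2.INTER_CUBIC); cv2.imwrite('pics/w12z.png',cv2.convertScaleAbs(z,alpha=1.5,beta=20))
T=pose()
# handle centre lines from blue mask
hsv=cv2.cvtColor(img,cv2.COLOR_BGR2HSV); m=((hsv[...,0]>100)&(hsv[...,0]<140)&(hsv[...,1]>60)|(img.max(2)<55)).astype(np.uint8)
for v in (80,90,160,180,200,210):
    xs=np.flatnonzero(m[v,200:350])+200; L=xs[xs<276];Rr=xs[xs>276]
    if len(L) and len(Rr): print(v,L.min(),L.max(),Rr.min(),Rr.max(),'mid',X([[(L.min()+Rr.max())/2,v]],under-.007).round(1))
E
```

```text
pivot [[80.3  0.5  0.5]] for top 12/13
handle ends [[ 82.8 -20.8 -94.8]
 [ 82.8  18.6 -95.2]]
80 221 246 305 330 mid [[ 85.8  -1.1 -92. ]]
90 221 247 305 331 mid [[ 85.8  -0.9 -87.6]]
160 227 252 302 328 mid [[ 85.8  -0.2 -54.2]]
180 231 256 298 323 mid [[ 85.8  -0.5 -43.9]]
200 236 263 292 319 mid [[ 85.8  -0.3 -33.3]]
210 241 268 287 314 mid [[ 85.8  -0.3 -27.9]]
```

View pics/w12z.png

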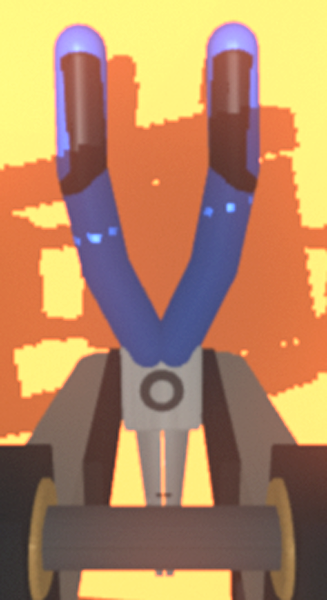

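>>> {"fn": "arm_command", "kwargs": {"series": [[-0.6,0,0,0,-1],[-0.6,-0.05,0.5,0,-1],[-0.6,-0.05,1,0,-1],[-0.6,-0.05,1,0,-1],[-0.6,-0.05,1,0,-1],[-0.6,-0.05,1,0,-1],[0,-0.05,1,0,-1],[0,-0.05,1,0,-1]]}}

```text
time: 16.65
position: [0.581, -0.0046, 0.2828]
eef_rot: [-100.1, 88.7, 175.9]
wrist_force: [0.2, 0.0, -0.8]
width: 0.26
```

>>> {"fn": "arm_command", "kwargs": {"series": [[0,-0.05,1,0,-1],[0,-0.05,1,0,-1],[0,-0.05,1,0,-1],[0,-0.05,1,0,-1],[0,-0.05,1,0,-1],[0,-0.05,1,0,-1],[0,-0.05,1,0,-1],[0,-0.05,0.7,0,-1]]}}

```text
time: 17.45
position: [0.5881, -0.2454, 0.2679]
eef_rot: [-104.8, 87.6, 171.2]
wrist_force: [0.5, -0.7, -2.3]
width: 0.258
```

>>> {"fn": "arm_command", "kwargs": {"series": [[0,0,0,-1,-1],[0,0,0,-1,-1],[0,0,0,-1,-1],[0,0,0,-1,-1],[0,0,0,-1,-1],[0,0,0,-1,-1],[0,0,0,-1,-1],[0,0,0,-0.8,-1]]}}

```text
time: 18.25
position: [0.5825, -0.2478, 0.2514]
eef_rot: [-173.9, 86.3, 166.6]
wrist_force: [0.2, 0.0, -2.1]
width: 0.261
```

```bash
cat > tgt.py <<'E'
from rect import *
import sys
def goal(h,x=0,y=0,FO=None):  # pliers pivot underside (horizontal pliers or not) at cradle (x,y,h) mm; grasp axis = head centre
    F=frame(*(FO or (.6134,-.2403,-15.36)))
    T=pose(); a=np.degrees(np.arctan2(T[1,1],T[0,1]))
    return F,T,a
E
python3 - <<'E'
from tgt import *
T=st(); F,T,a=goal(0); print('a',a,'need turn units',-(73.9-a)/8)
h=.06; P=F[:3,3]+F[:3,:3]@[0,0,h]   # pivot underside
off=T[:3,:3]@[.0928,.0002,.0005]; print('units',units(P-(T[:3,3]+off)).round(2)); print(T[:3,0].round(3))
E
```

```text
t18.2 p [ 0.5825 -0.2478  0.2514] rot [-173.9   86.3  166.6] F [ 0.2  0.  -2.1] w 24.0
a 70.5319534822165 need turn units -0.42100581472293896
units [0.55 0.53 0.11]
[-0.063  0.015 -0.998]
```

>>> {"fn": "arm_command", "kwargs": {"series": [[0,0.3,0,-0.42,-1],[0,0.2,0.1,0,-1],[0,0,0,0,-1]]}}

```text
time: 18.55
position: [0.5886, -0.2335, 0.246]
eef_rot: [-178.4, 85.9, 165.7]
wrist_force: [0.3, -0.1, -2.7]
width: 0.262
```

```bash
python3 - <<'E'
from tgt import *
T=st(); F,T,a=goal(0); print('a',a,'need turn units',-(73.9-a)/8)
P=F[:3,3]+F[:3,:3]@[0,0,.06]
off=T[:3,:3]@[.0928,.0002,.0005]; print('units',units(P-(T[:3,3]+off)).round(2)); print(T[:3,0].round(3))
img,K,C=grab('wrist','w13'); pickle.dump((img,K,C),open('w13.pkl','wb'));rectify(img,K,C,F,.012,'r13',2.8)
E
```

```text
t18.6 p [ 0.5886 -0.2335  0.246 ] rot [-178.4   85.9  165.7] F [ 0.3 -0.1 -2.7] w 24.1
a 74.07876938717213 need turn units 0.022346173396515567
units [ 0.38 -0.    0.09]
[-0.07   0.018 -0.997]
(588, 616, 3)
```

View pics/w13.png

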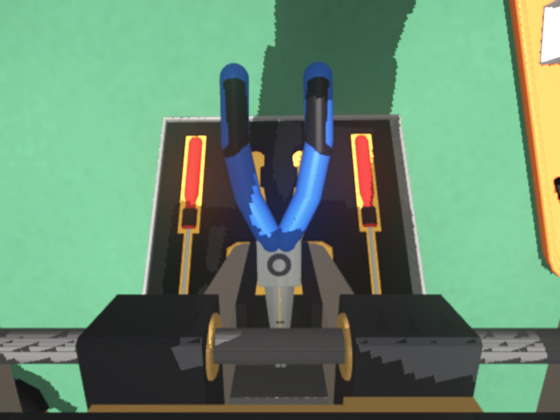

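View pics/r13.png

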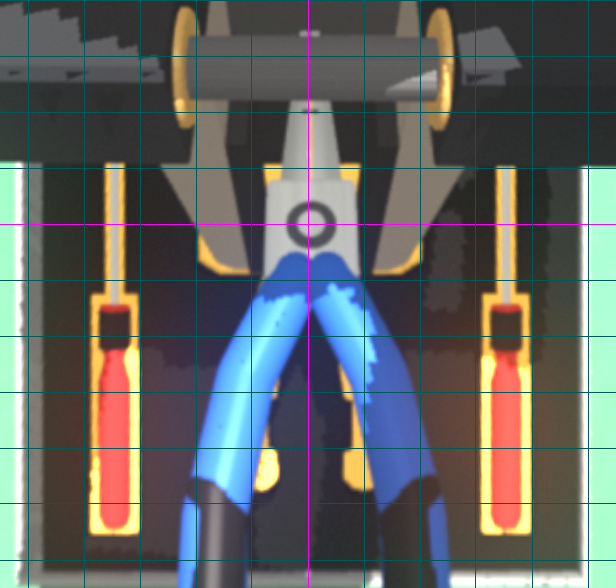

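The rectified view matches the frame: both screwdriver slots end at row 534, and their middle lies about 0.8 mm toward −y. I'll approach along the slope normal so the nose goes in first.

>>> {"fn": "arm_command", "kwargs": {"series": [[0.3,-0.02,0.1,0,-1],[0.3,0,0.14,0,-1],[0,0,0,0,-1]]}}

```text
time: 18.9
position: [0.5938, -0.2364, 0.2251]
eef_rot: [-178.0, 85.8, 165.9]
wrist_force: [0.2, 0.2, -1.9]
width: 0.259
```

```bash
cat >> tgt.py <<'E'
def report(hs=(),dy=-.0005):
    T=st(); F,T,a=goal(0); off=T[:3,:3]@[.0928-.006,.0002,.0005]  # head centre, 6 mm above underside
    g=(T[:3,3]+off-F[:3,3])@F[:3,:3]*1000
    s=readout.state(); f=F[:3,:3].T@s['wrist_force']
    print('head centre in cradle (home 0,%.1f,6):'%(dy*1e3),g.round(1),'a %.1f'%a,'F cradle',f.round(1),'tilt',T[:3,0].round(3))
    for h in hs:
        P=F[:3,3]+F[:3,:3]@[0,dy,h/1000+.006]; print(h,'units',units(P-(T[:3,3]+off)).round(3))
E
python3 - <<'E'
from tgt import *
report((45,40,35,30,20,10,0))
img,K,C=grab('wrist','w14'); grab('scene','s14')
s=cv2.imread('pics/s14.png')[180:350,80:260]; cv2.imwrite('pics/s14z.png',cv2.resize(s,None,fx=3.5,fy=3.5,interpolation=cv2.INTER_CUBIC))
E
```

```text
t18.9 p [ 0.5938 -0.2364  0.2251] rot [-178.    85.8  165.9] F [ 0.2  0.2 -1.9] w 23.9
head centre in cradle (home 0,-0.5,6): [ 1.9 -1.4 54.8] a 73.9 F cradle [-0.8  0.2 -1.7] tilt [-0.071  0.018 -0.997]
45 units [0.142 0.03  0.019]
40 units [0.279 0.032 0.113]
35 units [0.417 0.033 0.206]
30 units [0.555 0.034 0.3  ]
20 units [0.831 0.037 0.487]
10 units [1.106 0.04  0.675]
0 units [1.382 0.043 0.862]
```

View pics/s14z.png

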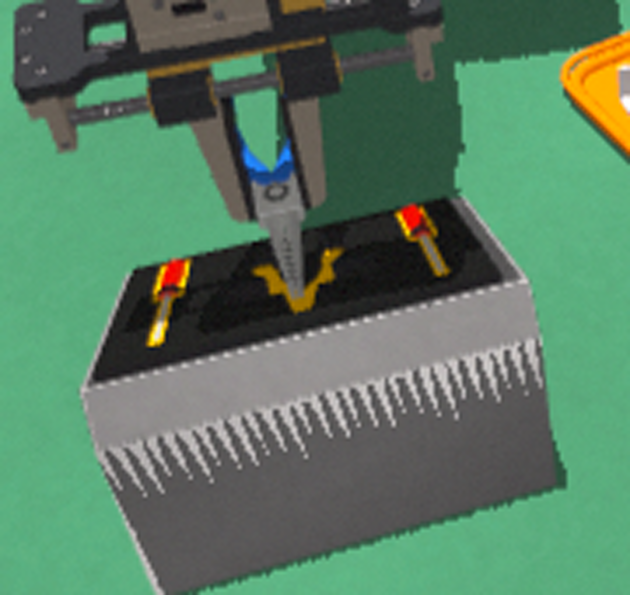

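>>> {"fn": "arm_command", "kwargs": {"series": [[0.14,0.03,0.05,0,-1],[0.14,0,0.08,0,-1],[0.14,0,0.08,0,-1],[0.14,0,0.08,0,-1]]}}

```text
time: 19.4
position: [0.602, -0.2381, 0.2088]
eef_rot: [-177.7, 85.9, 166.2]
wrist_force: [-1.7, 0.7, 0.6]
width: 0.262
```

```bash
python3 - <<'E'
from tgt import *
report((30,20,10,0))
img,K,C=grab('wrist','w15')
E
```

```text
t19.4 p [ 0.602  -0.2381  0.2088] rot [-177.7   85.9  166.2] F [-1.7  0.7  0.6] w 24.1
head centre in cradle (home 0,-0.5,6): [ 1.1 -0.9 36.5] a 73.9 F cradle [-1.3  0.2  1.4] tilt [-0.069  0.017 -0.997]
30 units [ 0.034  0.012 -0.022]
20 units [0.31  0.015 0.165]
10 units [0.586 0.018 0.351]
0 units [0.863 0.021 0.538]
```

View pics/w15.png

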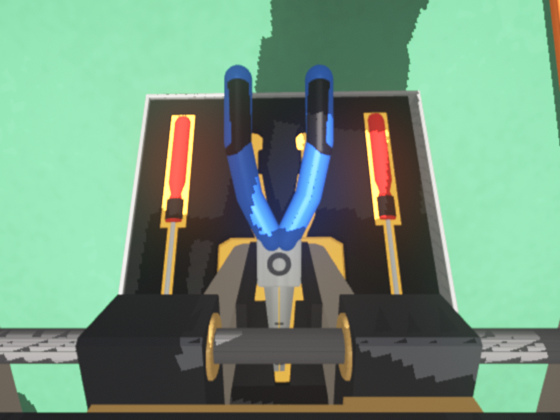

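>>> {"fn": "arm_command", "kwargs": {"series": [[0.11,0,0.05,0,-1],[0.11,0,0.07,0,-1],[0.11,0,0.07,0,-1]]}}

```text
time: 19.75
position: [0.6063, -0.2393, 0.1968]
eef_rot: [-177.9, 85.8, 166.0]
wrist_force: [-2.0, 1.1, -0.7]
width: 0.258
```

```bash
python3 - <<'E'
from tgt import *
report((20,15,10,0))
img,K,C=grab('wrist','w16'); grab('scene','s16')
s=cv2.imread('pics/s16.png')[180:350,80:260]; cv2.imwrite('pics/s16z.png',cv2.resize(s,None,fx=3.5,fy=3.5,interpolation=cv2.INTER_CUBIC))
E
```

```text
t19.8 p [ 0.6063 -0.2393  0.1968] rot [-177.9   85.8  166. ] F [-2.   1.1 -0.7] w 23.7
head centre in cradle (home 0,-0.5,6): [-1.2 -0.9 24. ] a 73.9 F cradle [-2.3  0.5  0.5] tilt [-0.072  0.018 -0.997]
20 units [-0.077  0.013 -0.006]
15 units [0.06  0.014 0.088]
10 units [0.198 0.015 0.182]
0 units [0.474 0.018 0.369]
```

View pics/w16.png

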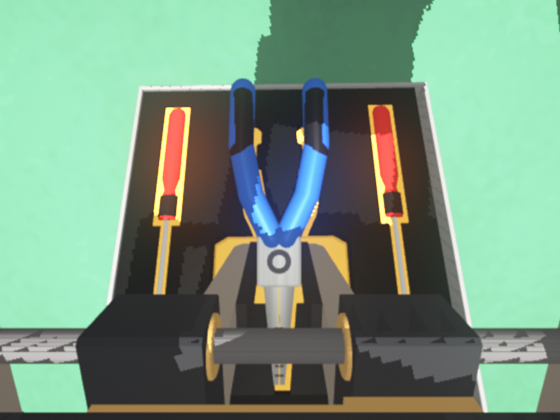

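View pics/s16z.png

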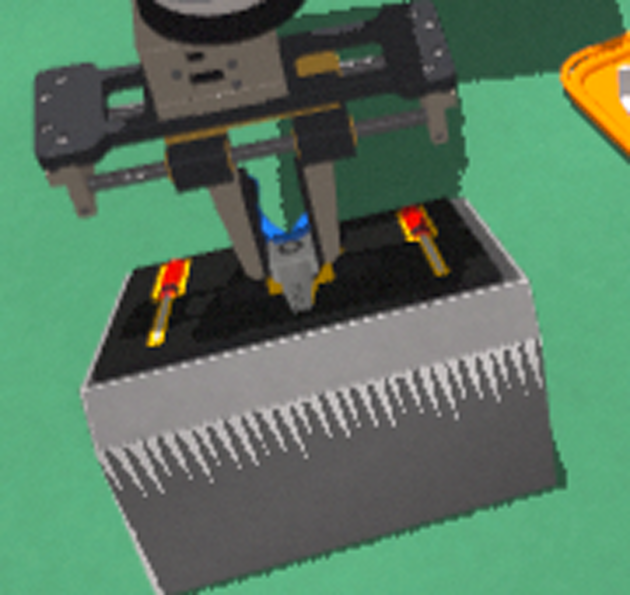

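The handles are rotating down as intended. In the wrist view the nose seems left of the yellow slot, so I'll zoom in.

```bash
python3 - <<'E'
from tgt import *
img=cv2.imread('pics/w16.png')
z=cv2.resize(img[225:400,205:360],(700,790),interpolation=cv2.INTER_CUBIC); z=cv2.resize(img[230:400,205:360],(547,600),interpolation=cv2.INTER_CUBIC); cv2.imwrite('pics/w16z.png',cv2.convertScaleAbs(z,alpha=1.6,beta=20))
z=cv2.resize(img[70:260,205:360],(490,600),interpolation=cv2.INTER_CUBIC); cv2.imwrite('pics/w16y.png',cv2.convertScaleAbs(z,alpha=1.6,beta=20))
E
```

```text
(no output)
```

View pics/w16z.png

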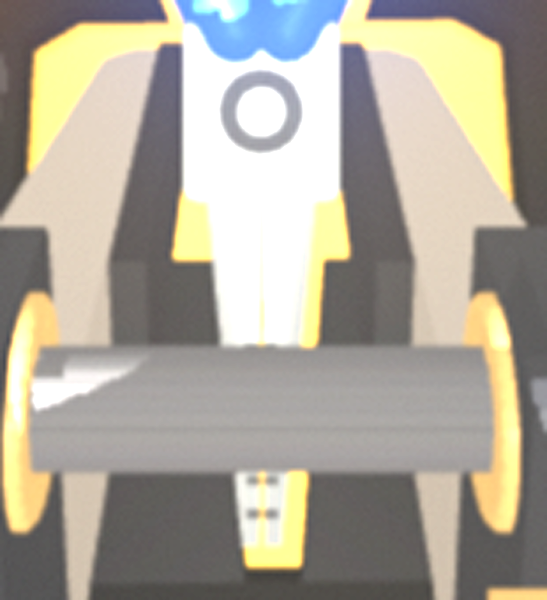

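View pics/w16y.png

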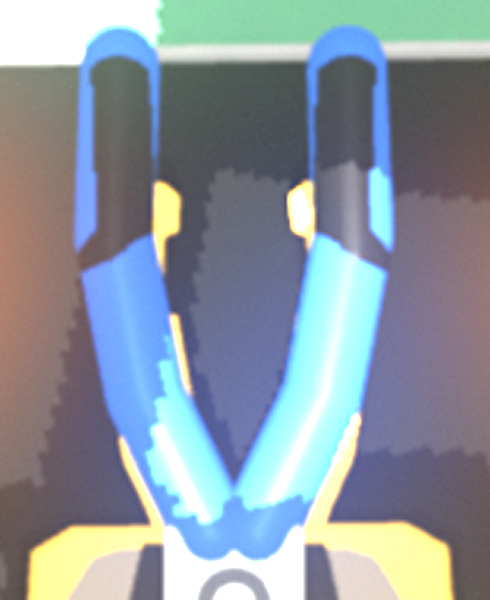

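Relative to the pliers, the cut-out lies about +0.4 mm in y at the handles, +1.4 mm at the head and +1.7 mm at the nose. I'll shift +y by 1.1 mm and turn +0.6°.

>>> {"fn": "arm_command", "kwargs": {"series": [[0,0.04,0,-0.1,-1],[0,0.02,0.03,0,-1],[0.03,0,0.05,0,-1]]}}

```text
time: 20.15
position: [0.6096, -0.2383, 0.1958]
eef_rot: [-178.6, 85.8, 166.2]
wrist_force: [-1.3, 0.2, -1.0]
width: 0.258
```

```bash
python3 - <<'E'
from tgt import *
report((20,15,10,5,0))
img,K,C=grab('wrist','w17')
z=cv2.resize(img[230:400,205:360],(547,600),interpolation=cv2.INTER_CUBIC); cv2.imwrite('pics/w17z.png',cv2.convertScaleAbs(z,alpha=1.6,beta=20))
E
```

```text
t20.1 p [ 0.6096 -0.2383  0.1958] rot [-178.6   85.8  166.2] F [-1.3  0.2 -1. ] w 23.8
head centre in cradle (home 0,-0.5,6): [ 0.9  0.9 21.6] a 74.8 F cradle [-1.7 -0.2 -0.2] tilt [-0.071  0.017 -0.997]
20 units [-0.103 -0.047 -0.107]
15 units [ 0.035 -0.047 -0.014]
10 units [ 0.173 -0.047  0.08 ]
5 units [ 0.31  -0.047  0.174]
0 units [ 0.448 -0.047  0.267]
```

View pics/w17z.png

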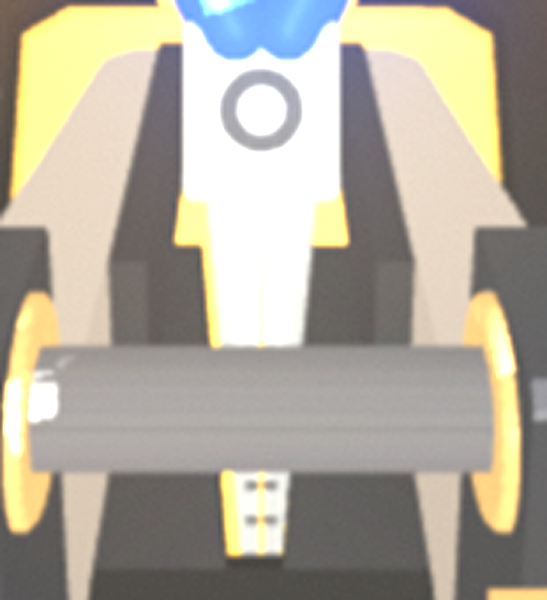

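Overshot slightly: the recess middle is now at zoom column 258 against the pivot at 261, and the slot at 253 against the nose at 264. I'll correct by about half.

>>> {"fn": "arm_command", "kwargs": {"series": [[0,-0.03,-0.05,0.06,-1],[0,0,0,0,-1]]}}

```text
time: 20.4
position: [0.6085, -0.239, 0.1959]
eef_rot: [-178.0, 85.9, 166.3]
wrist_force: [0.5, 0.2, -1.8]
width: 0.257
```

```bash
python3 - <<'E'
from tgt import *
report((20,15,10,5,0))
img,K,C=grab('wrist','w18')
z=cv2.resize(img[230:400,205:360],(547,600),interpolation=cv2.INTER_CUBIC); cv2.imwrite('pics/w18z.png',cv2.convertScaleAbs(z,alpha=1.6,beta=20))
z=cv2.resize(img[70:260,205:360],(490,600),interpolation=cv2.INTER_CUBIC); cv2.imwrite('pics/w18y.png',cv2.convertScaleAbs(z,alpha=1.6,beta=20))
E
```

```text
t20.4 p [ 0.6085 -0.239   0.1959] rot [-178.    85.9  166.3] F [ 0.5  0.2 -1.8] w 23.7
head centre in cradle (home 0,-0.5,6): [ 0.4 -0.  22.1] a 74.3 F cradle [-0.5  0.3 -1.8] tilt [-0.069  0.017 -0.997]
20 units [-0.102 -0.017 -0.084]
15 units [ 0.036 -0.016  0.01 ]
10 units [ 0.174 -0.016  0.103]
5 units [ 0.313 -0.015  0.196]
0 units [ 0.451 -0.014  0.29 ]
```

View pics/w18z.png

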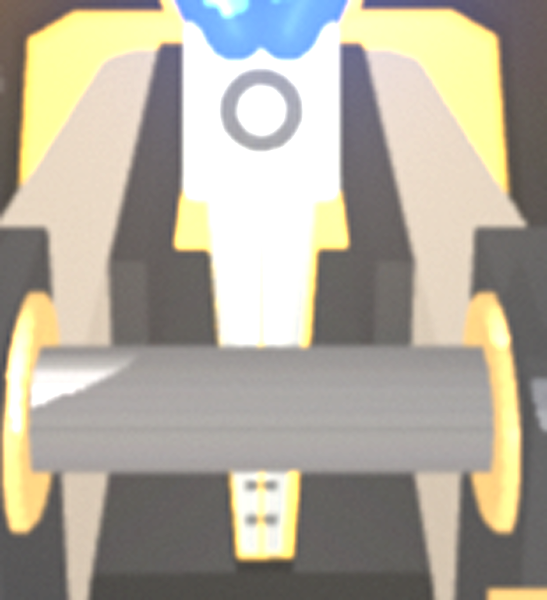

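View pics/w18y.png

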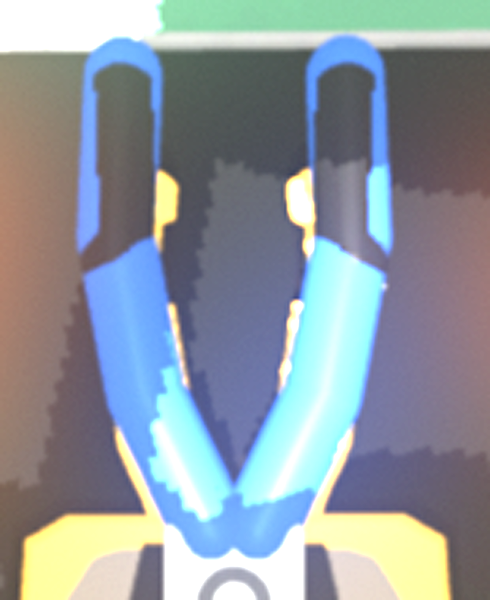

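The cut-out now shows equally on both sides of the nose, head and handles. I'll press on along the normal.

>>> {"fn": "arm_command", "kwargs": {"series": [[0.1,0,0.05,0,-1],[0.1,0,0.065,0,-1],[0.08,0,0.06,0,-1]]}}

```text
time: 20.75
position: [0.613, -0.2403, 0.1869]
eef_rot: [-178.1, 85.9, 166.2]
wrist_force: [-1.8, 0.7, -0.7]
width: 0.26
```

```bash
python3 - <<'E'
from tgt import *
report((5,0))
img,K,C=grab('wrist','w19')
z=cv2.resize(img[70:400,205:360],(282,600),interpolation=cv2.INTER_CUBIC); cv2.imwrite('pics/w19z.png',cv2.convertScaleAbs(z,alpha=1.6,beta=20))
E
```

```text
t20.8 p [ 0.613  -0.2403  0.1869] rot [-178.1   85.9  166.2] F [-1.8  0.7 -0.7] w 23.9
head centre in cradle (home 0,-0.5,6): [-0.1 -0.1 12. ] a 74.3 F cradle [-2.   0.2  0.4] tilt [-0.069  0.017 -0.997]
5 units [ 0.024 -0.013  0.021]
0 units [ 0.162 -0.013  0.114]
```

View pics/w19z.png

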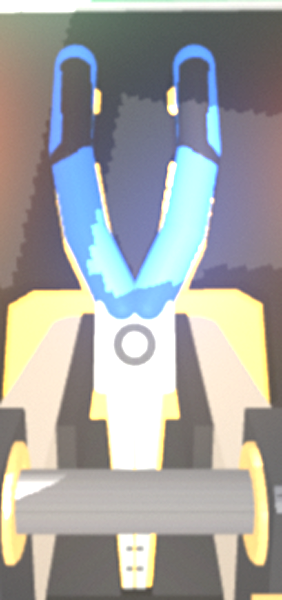

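>>> {"fn": "arm_command", "kwargs": {"series": [[0.09,0,0.05,0,-1],[0.09,0,0.06,0,-1]]}}

```text
time: 21.0
position: [0.616, -0.2413, 0.182]
eef_rot: [-178.0, 85.9, 166.3]
wrist_force: [-6.2, 2.7, 14.6]
width: 0.257
```

```bash
python3 - <<'E'
from tgt import *
report((0,))
img,K,C=grab('wrist','w20')
grab('scene','s20')
s=cv2.imread('pics/s20.png')[180:350,80:260]; s=cv2.resize(s,(476,450),interpolation=cv2.INTER_CUBIC)
z=cv2.resize(img[70:400,205:360],(282,600),interpolation=cv2.INTER_CUBIC)
o=np.zeros((600,770,3),np.uint8); o[:,:282]=cv2.convertScaleAbs(z,alpha=1.6,beta=20); o[:450,290:766]=s; cv2.imwrite('pics/w20z.png',o)
E
```

```text
t21.0 p [ 0.616  -0.2413  0.182 ] rot [-178.    85.9  166.3] F [-6.2  2.7 14.6] w 23.6
head centre in cradle (home 0,-0.5,6): [ 0.1 -0.2  6.2] a 74.3 F cradle [ 1.5  0.9 16. ] tilt [-0.07   0.017 -0.997]
0 units [ 0.007 -0.009  0.003]
```

View pics/w20z.png

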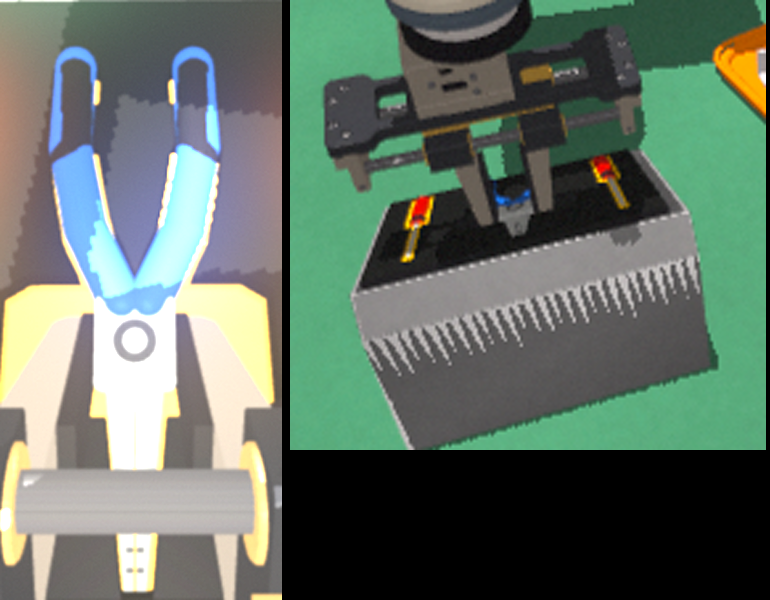

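The head is at floor level, with 16 N square to the slope. I'll release a little inside the recess and back out along the normal.

>>> {"fn": "arm_command", "kwargs": {"series": [[0,0,0,0,-0.2],[0,0,0,0,-0.2],[0,0,0,0,-0.2],[-0.2,0,-0.12,0,-0.2],[-0.4,0,-0.24,0,-0.2],[-0.6,0,-0.36,0,-0.2],[-0.8,0,-0.4,0,-0.2],[0,0,0,0,-0.2]]}}

```text
time: 21.9
position: [0.5868, -0.2329, 0.2483]
eef_rot: [-177.8, 86.0, 166.5]
wrist_force: [0.1, 0.1, -0.1]
width: 0.401
```

```bash
python3 - <<'E'
from tgt import *
report((0,))
img,K,C=grab('wrist','w21'); pickle.dump((img,K,C),open('w21.pkl','wb'))
F=frame(.6134,-.2403,-15.36); rectify(img,K,C,F,.012,'r21',2.8)
grab('scene','s21')
s=cv2.imread('pics/s21.png')[200:320,100:240]; cv2.imwrite('pics/s21z.png',cv2.resize(s,None,fx=5,fy=5,interpolation=cv2.INTER_CUBIC))
E
```

```text
t21.9 p [ 0.5868 -0.2329  0.2483] rot [-177.8   86.   166.5] F [ 0.1  0.1 -0.1] w 36.9
head centre in cradle (home 0,-0.5,6): [ 7.1  0.1 78.7] a 74.3 F cradle [-0.   0.1 -0.1] tilt [-0.068  0.016 -0.998]
0 units [ 2.141 -0.009  1.159]
(588, 616, 3)
```

View pics/w21.png

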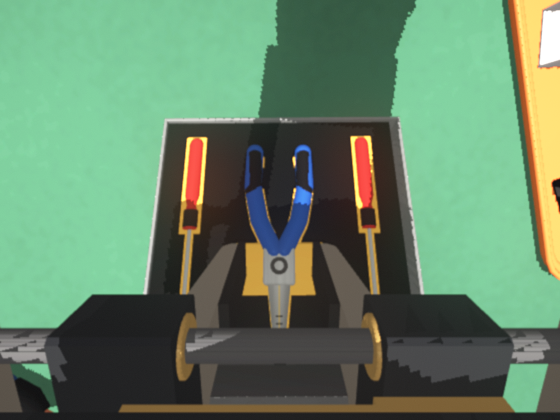

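View pics/r21.png

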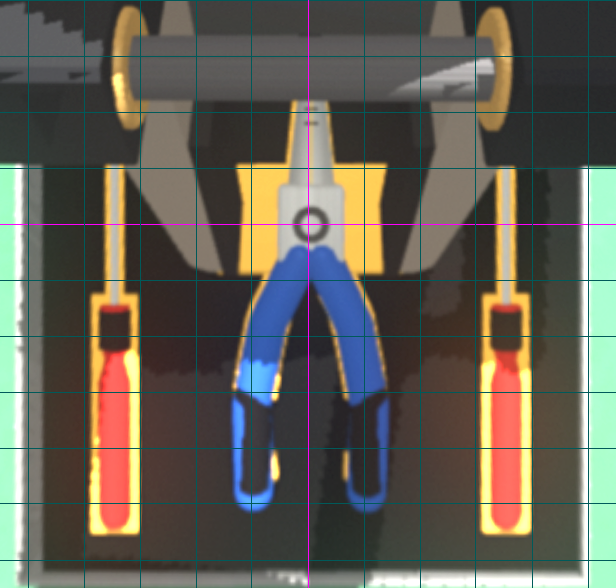

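View pics/s21z.png

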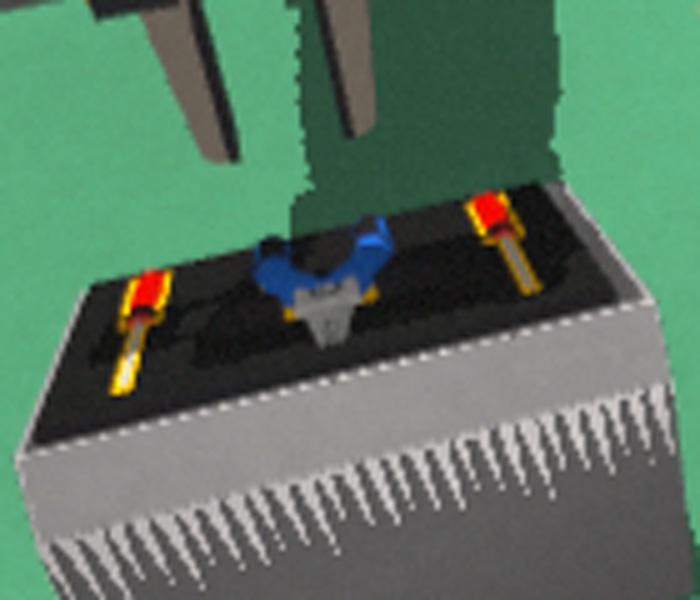

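The pliers sit in the cut-out with the handles slightly raised on the nubs. I'll press the handles next, with the fingers about 24 mm apart.

```bash
cat >> tgt.py <<'E'
def tips(*goals):
    T=st(); F=frame(.6134,-.2403,-15.36); off=T[:3,:3]@[.0881,0,0.010]  # uphill edge of the tips
    g=(T[:3,3]+off-F[:3,3])@F[:3,:3]*1000
    print('uphill tip edge in cradle',g.round(1),'Fcr',(F[:3,:3].T@readout.state()['wrist_force']).round(1),'a %.1f'%np.degrees(np.arctan2(T[1,1],T[0,1])))
    for q in goals: print(q,units(F[:3,3]+F[:3,:3]@(np.array(q)/1000)-(T[:3,3]+off)).round(2))
E
python3 - <<'E'
from tgt import *
tips((-74,-.3,60),(-74,-.3,30),(-74,-.3,22),(-74,-.3,14))
E
```

```text
t22.0 p [ 0.5867 -0.2327  0.2454] rot [-178.2   85.8  166.1] F [-0.7 -1.1 -0.2] w 36.6
uphill tip edge in cradle [12.4  0.1 70. ] Fcr [-0.4 -1.3 -0. ] a 74.3
(-74, -0.3, 60) [ 1.89 -0.02 -2.2 ]
(-74, -0.3, 30) [ 2.72 -0.02 -1.63]
(-74, -0.3, 22) [ 2.94 -0.02 -1.48]
(-74, -0.3, 14) [ 3.16 -0.01 -1.33]
```

>>> {"fn": "arm_command", "kwargs": {"series": [[0,0,-0.8,0,-0.48],[0,0,-0.8,0,-0.48],[0.4,0,-0.6,0,-0.48],[0.7,0,0,0,-0.48],[0.6,0,0,0,-0.48],[0.4,0,0,0,-0.48],[0,0,0,0,-0.48]], "squeeze": 30}}

```text
time: 22.7
position: [0.5153, -0.2124, 0.1802]
eef_rot: [-178.8, 85.5, 165.5]
wrist_force: [0.1, 0.8, -0.1]
width: 0.259
```

```bash
python3 - <<'E'
from tgt import *
tips((-74,-.3,24),(-74,-.3,20),(-74,-.3,14))
img,K,C=grab('wrist','w22')
grab('scene','s22')
s=cv2.imread('pics/s22.png')[200:320,100:240]; cv2.imwrite('pics/s22z.png',cv2.resize(s,None,fx=5,fy=5,interpolation=cv2.INTER_CUBIC))
E
```

```text
t22.7 p [ 0.5153 -0.2124  0.1802] rot [-178.8   85.5  165.5] F [ 0.1  0.8 -0.1] w 23.8
uphill tip edge in cradle [-84.8   0.8  50.8] Fcr [-0.1  0.8 -0. ] a 74.3
(-74, -0.3, 24) [ 0.53 -0.03  0.8 ]
(-74, -0.3, 20) [ 0.64 -0.03  0.88]
(-74, -0.3, 14) [ 0.81 -0.03  0.99]
```

View pics/w22.png

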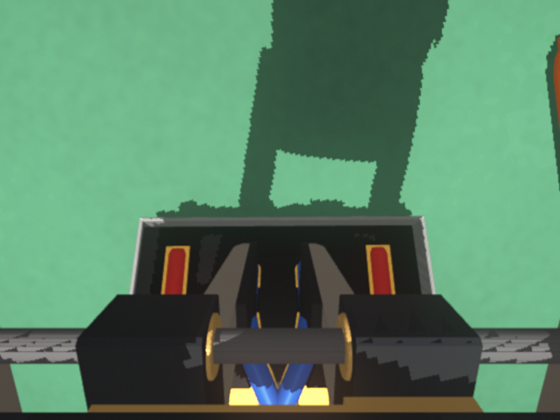

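View pics/s22z.png

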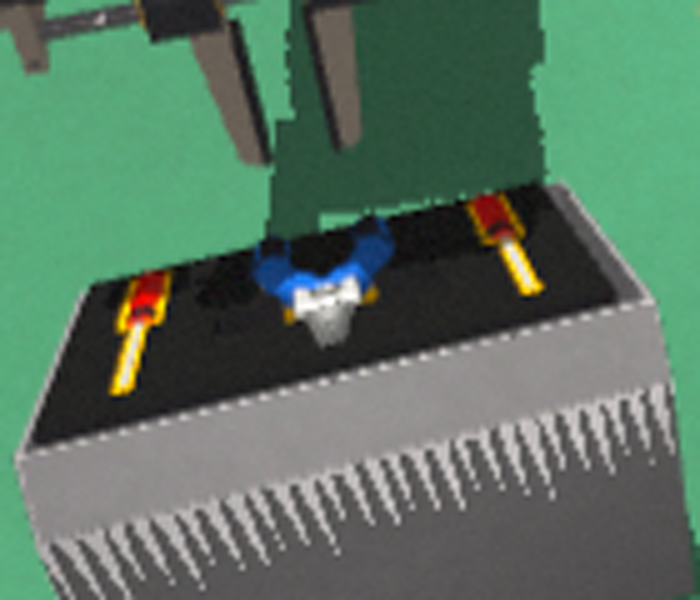

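>>> {"fn": "arm_command", "kwargs": {"series": [[0.1,-0.03,0.4,0,-0.48],[0.2,0,0.35,0,-0.48],[0.2,0,0.05,0,-0.48],[0,0,0,0,-0.48]]}}

```text
time: 23.2
position: [0.5424, -0.2214, 0.1658]
eef_rot: [-178.0, 86.0, 166.3]
wrist_force: [0.1, 0.1, -0.4]
width: 0.263
```

```bash
python3 - <<'E'
from tgt import *
tips((-74,-.3,20),(-74,-.3,17),(-74,-.3,14))
E
```

```text
t23.2 p [ 0.5424 -0.2214  0.1658] rot [-178.    86.   166.3] F [ 0.1  0.1 -0.4] w 24.2
uphill tip edge in cradle [-66.8  -0.8  23.7] Fcr [-0.1  0.1 -0.4] a 74.3
(-74, -0.3, 20) [ 0.24  0.02 -0.13]
(-74, -0.3, 17) [ 0.32  0.02 -0.07]
(-74, -0.3, 14) [ 0.4   0.02 -0.02]
```

Now small downward steps, watching the force.

>>> {"fn": "arm_command", "kwargs": {"series": [[0.08,0.02,-0.1,0,-0.48],[0.1,0,-0.05,0,-0.48]]}}

```text
time: 23.4
position: [0.538, -0.2195, 0.1604]
eef_rot: [-178.0, 86.0, 166.4]
wrist_force: [0.3, 0.7, 0.1]
width: 0.262
```

>>> {"fn": "arm_command", "kwargs": {"series": [[0.08,0,0,0,-0.48]]}}

```text
time: 23.5
position: [0.5373, -0.2192, 0.1578]
eef_rot: [-178.0, 85.9, 166.3]
wrist_force: [-0.5, 0.3, -0.1]
width: 0.26
```

>>> {"fn": "arm_command", "kwargs": {"series": [[0.06,0,0,0,-0.48]]}}

```text
time: 23.6
position: [0.537, -0.2191, 0.156]
eef_rot: [-178.0, 85.9, 166.3]
wrist_force: [1.1, 0.1, 4.3]
width: 0.258
```

```bash
python3 - <<'E'
from tgt import *
tips((-74,-.3,14))
E
```

```text
t23.6 p [ 0.537  -0.2191  0.156 ] rot [-178.    85.9  166.3] F [1.1 0.1 4.3] w 23.7
uphill tip edge in cradle [-76.7  -0.1  18.2] Fcr [3.  0.4 3.2] a 74.3
(-74, -0.3, 14) [ 0.06 -0.01  0.15]
```

>>> {"fn": "arm_command", "kwargs": {"series": [[0.08,0,0.04,0,-0.48]]}}

```text
time: 23.7
position: [0.5379, -0.2194, 0.154]
eef_rot: [-178.0, 86.0, 166.3]
wrist_force: [-2.3, 0.7, 8.4]
width: 0.257
```

>>> {"fn": "arm_command", "kwargs": {"series": [[0.08,0,0.04,0,-0.48]]}}

```text
time: 23.8
position: [0.5386, -0.2196, 0.152]
eef_rot: [-178.0, 85.9, 166.4]
wrist_force: [-2.4, 0.3, 6.1]
width: 0.258
```

>>> {"fn": "arm_command", "kwargs": {"series": [[0.08,0,0.04,0,-0.48]]}}

```text
time: 23.9
position: [0.5395, -0.2199, 0.1499]
eef_rot: [-178.0, 85.9, 166.3]
wrist_force: [-0.5, 0.8, 6.9]
width: 0.266
```

```bash
python3 - <<'E'
from tgt import *
tips((-74,-.3,14))
E
```

```text
t23.9 p [ 0.5395 -0.2199  0.1499] rot [-178.    85.9  166.3] F [-0.5  0.8  6.9] w 24.5
uphill tip edge in cradle [-77.5  -0.1  11.7] Fcr [2.9 0.6 6.3] a 74.3
(-74, -0.3, 14) [-0.13 -0.01  0.05]
```

>>> {"fn": "arm_command", "kwargs": {"series": [[0.08,0,0.04,0,-0.48]]}}

```text
time: 24.0
position: [0.5401, -0.2202, 0.1486]
eef_rot: [-177.9, 85.9, 166.4]
wrist_force: [-9.3, 2.0, 29.7]
width: 0.258
```

>>> {"fn": "arm_command", "kwargs": {"series": [[0.06,0,0.03,0,-0.48]]}}

```text
time: 24.1
position: [0.5403, -0.2202, 0.1486]
eef_rot: [-178.0, 85.8, 166.4]
wrist_force: [-10.3, 3.5, 28.5]
width: 0.259
```

```bash
python3 - <<'E'
from tgt import *
tips((-74,-.3,14))
img,K,C=grab('wrist','w23')
grab('scene','s23')
s=cv2.imread('pics/s23.png')[200:320,100:240]; cv2.imwrite('pics/s23z.png',cv2.resize(s,None,fx=5,fy=5,interpolation=cv2.INTER_CUBIC))
E
```

```text
t24.1 p [ 0.5403 -0.2202  0.1486] rot [-178.    85.8  166.4] F [-10.3   3.5  28.5] w 23.8
uphill tip edge in cradle [-77.6  -0.3  10.2] Fcr [ 4.8  0.7 30.1] a 74.3
(-74, -0.3, 14) [-0.17 -0.    0.03]
```

View pics/w23.png

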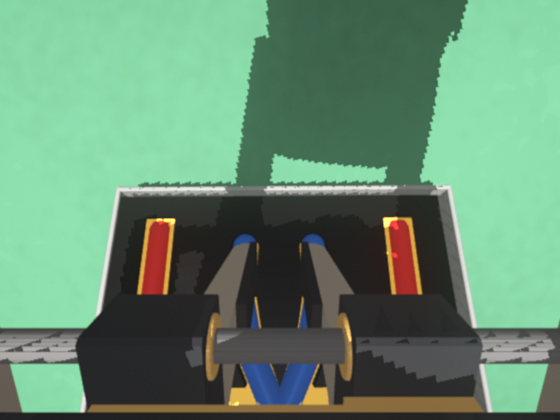

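View pics/s23z.png

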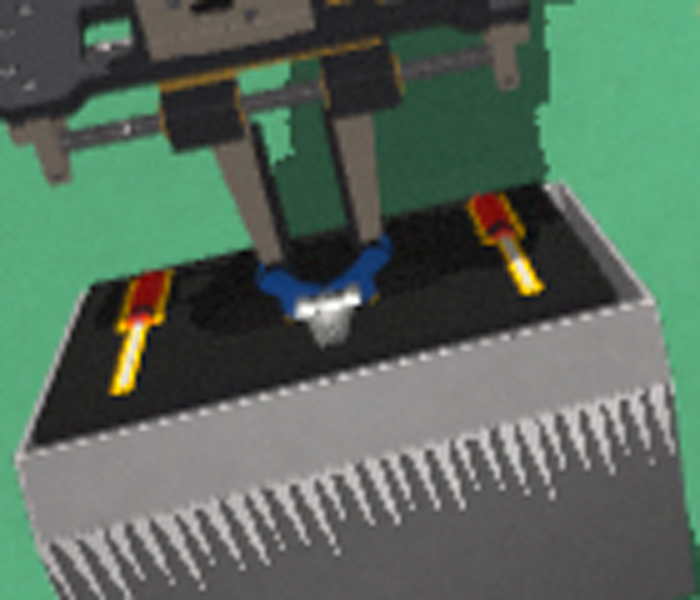

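The force jumped to 30 N with no further travel, 8 mm after first contact, so the handles have bottomed. I'll retreat and inspect.

>>> {"fn": "arm_command", "kwargs": {"series": [[-0.3,0,-0.2,0,-0.48],[-0.9,0,-0.2,0,-0.48],[-0.9,0,0.3,0,-0.48],[-0.9,0,0.7,0,-0.48],[-0.3,0,0.8,0,-0.48],[0,0,0.5,0,-0.48],[0,0,0,0,-0.48]]}}

```text
time: 24.9
position: [0.6022, -0.2374, 0.2492]
eef_rot: [-177.9, 85.8, 166.4]
wrist_force: [0.1, 0.2, -0.3]
width: 0.26
```

```bash
python3 - <<'E'
from tgt import *
tips((10,0,40))
img,K,C=grab('wrist','w24'); pickle.dump((img,K,C),open('w24.pkl','wb'))
F=frame(.6134,-.2403,-15.36); rectify(img,K,C,F,.012,'r24',2.8)
grab('scene','s24'); grab('top','t24')
s=cv2.imread('pics/s24.png')[200:320,100:240]; cv2.imwrite('pics/s24z.png',cv2.resize(s,None,fx=5,fy=5,interpolation=cv2.INTER_CUBIC))
E
```

```text
t24.9 p [ 0.6022 -0.2374  0.2492] rot [-177.9   85.8  166.4] F [ 0.1  0.2 -0.3] w 24.0
uphill tip edge in cradle [28.3 -0.5 65.2] Fcr [-0.2  0.2 -0.3] a 74.3
(10, 0, 40) [ 1.04  0.02 -0.03]
(588, 616, 3)
```

View pics/r24.png

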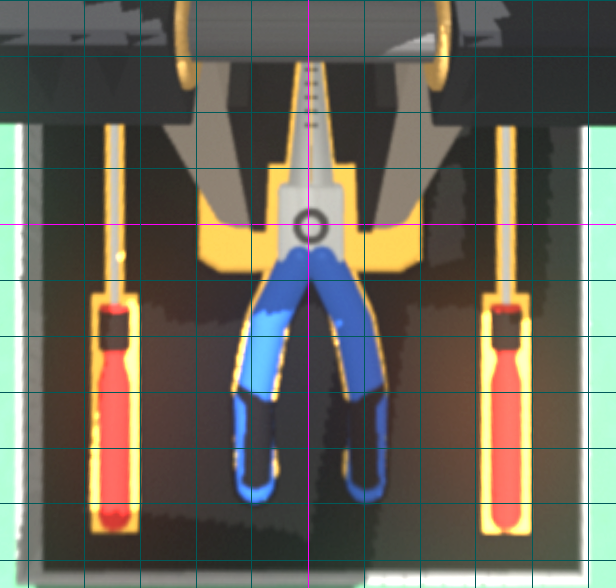

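View pics/s24z.png

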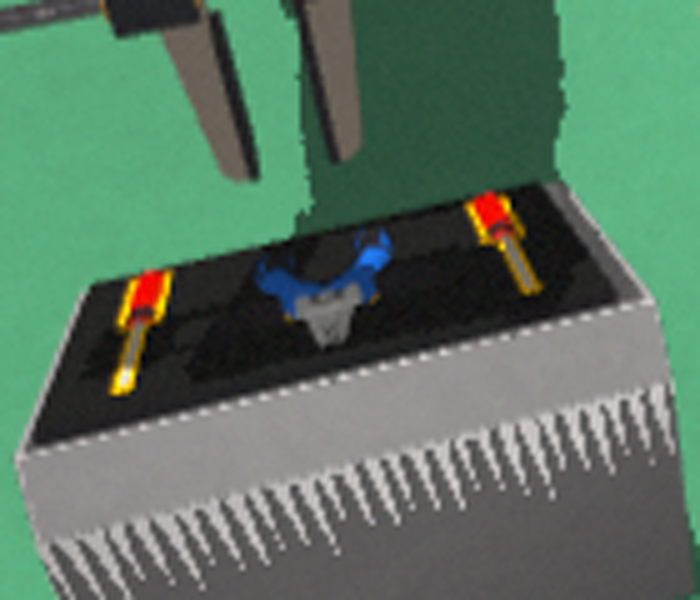

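View pics/t24.png

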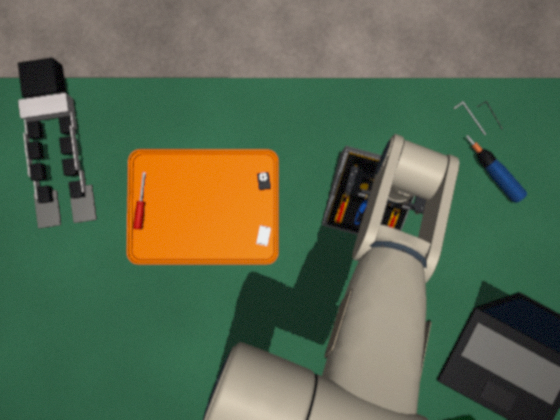

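The handles are down in the cut-out, and the top view shows the three tray objects unmoved. As a check I'll press lightly on the head, ahead of the pivot, with the fingers shut.

>>> {"fn": "arm_command", "kwargs": {"series": [[0,0,0,0,-1],[0.3,0.02,0,0,-1],[0.5,0,0,0,-1],[0.4,0,0,0,-1],[0,0,0,0,-1]]}}

```text
time: 25.55
position: [0.5936, -0.2343, 0.2077]
eef_rot: [-178.6, 85.4, 165.7]
wrist_force: [-0.3, 0.2, -0.7]
width: 0.003
```

```bash
python3 - <<'E'
from tgt import *
tips((9,0,20),(9,0,16),(9,0,12),(9,0,8))
E
```

```text
t25.6 p [ 0.5936 -0.2343  0.2077] rot [-178.6   85.4  165.7] F [-0.3  0.2 -0.7] w 0.3
uphill tip edge in cradle [-0.8  0.3 34.1] Fcr [-0.7  0.1 -0.4] a 74.3
(9, 0, 20) [ 0.2  -0.01  0.54]
(9, 0, 16) [ 0.31 -0.01  0.61]
(9, 0, 12) [ 0.42 -0.01  0.69]
(9, 0, 8) [ 0.53 -0.    0.76]
```

>>> {"fn": "arm_command", "kwargs": {"series": [[0.1,0,0.3,0,-1],[0.12,0,0.28,0,-1],[0,0,0,0,-1]]}}

```text
time: 25.85
position: [0.6112, -0.2393, 0.1983]
eef_rot: [-178.6, 85.3, 165.6]
wrist_force: [-1.0, -0.9, -0.4]
width: 0.005
```

>>> {"fn": "arm_command", "kwargs": {"series": [[0.1,0,0,0,-1]]}}

```text
time: 25.95
position: [0.6116, -0.2395, 0.1955]
eef_rot: [-178.5, 85.4, 165.7]
wrist_force: [-0.1, -0.1, 0.7]
width: 0.011
```

>>> {"fn": "arm_command", "kwargs": {"series": [[0.08,0,0,0,-1]]}}

```text
time: 26.05
position: [0.6116, -0.2394, 0.193]
eef_rot: [-178.5, 85.4, 165.7]
wrist_force: [-0.0, 1.1, 0.7]
width: 0.003
```

```bash
python3 - <<'E'
from tgt import *
tips((9,0,12),(9,0,8))
E
```

```text
t26.1 p [ 0.6116 -0.2394  0.193 ] rot [-178.5   85.4  165.7] F [-0.   1.1  0.7] w 0.2
uphill tip edge in cradle [ 8.   0.2 11.9] Fcr [0.1 1.1 0.8] a 74.3
(9, 0, 12) [-0.02 -0.01  0.03]
(9, 0, 8) [ 0.09 -0.    0.1 ]
```

>>> {"fn": "arm_command", "kwargs": {"series": [[0.05,0,0.02,0,-1]]}}

```text
time: 26.15
position: [0.6121, -0.2396, 0.1918]
eef_rot: [-178.5, 85.4, 165.7]
wrist_force: [-4.0, 1.1, 12.7]
width: 0.005
```

>>> {"fn": "arm_command", "kwargs": {"series": [[0.05,0,0.02,0,-1]]}}

```text
time: 26.25
position: [0.6123, -0.2397, 0.1915]
eef_rot: [-178.5, 85.4, 165.8]
wrist_force: [-7.2, 2.3, 19.2]
width: 0.008
```

>>> {"fn": "arm_command", "kwargs": {"series": [[0.05,0,0.02,0,-1]]}}

```text
time: 26.35
position: [0.6123, -0.2397, 0.1916]
eef_rot: [-178.6, 85.3, 165.7]
wrist_force: [-6.4, 1.7, 16.1]
width: 0.003
```

```bash
python3 - <<'E'
from tgt import *
tips((9,0,12),(9,0,8))
E
```

```text
t26.4 p [ 0.6123 -0.2397  0.1916] rot [-178.6   85.3  165.7] F [-6.4  1.7 16.1] w 0.3
uphill tip edge in cradle [ 7.9  0.1 10.5] Fcr [ 2.3 -0.1 17.3] a 74.3
(9, 0, 12) [-0.06 -0.    0.  ]
(9, 0, 8) [ 0.05 -0.    0.08]
```

>>> {"fn": "arm_command", "kwargs": {"series": [[-0.3,0,-0.1,0,-1],[-0.9,0,0,0,-1],[-0.9,0,0.6,0,-1],[-0.8,0,0.8,0,-1],[-0.4,0,0.8,0,0],[0,0,0.5,0,0],[0,0,0,0,0]]}}

```text
time: 27.05
position: [0.6961, -0.2631, 0.2913]
eef_rot: [-178.4, 85.5, 165.9]
wrist_force: [-0.4, 0.7, 0.3]
width: 0.243
```

```bash
python3 - <<'E'
from tgt import *
st()
img,K,C=grab('wrist','w25'); pickle.dump((img,K,C),open('w25.pkl','wb'))
F=frame(.6134,-.2403,-15.36); rectify(img,K,C,F,.012,'r25',2.8)
z=cv2.resize(img[120:340,180:380],(545,600),interpolation=cv2.INTER_CUBIC); cv2.imwrite('pics/w25z.png',cv2.convertScaleAbs(z,alpha=1.5,beta=15))
E
```

```text
t27.1 p [ 0.6961 -0.2631  0.2913] rot [-178.4   85.5  165.9] F [-0.4  0.7  0.3] w 22.4
(588, 616, 3)
```

View pics/w25z.png

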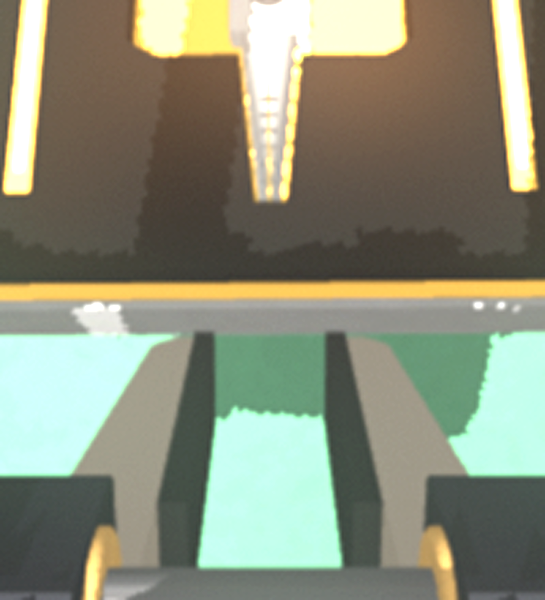

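View pics/r25.png

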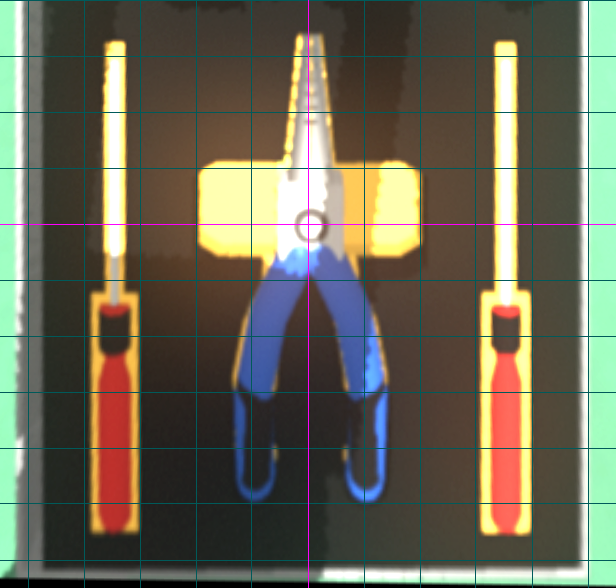

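The last views show the nose in its slot to the tip, the head between the recesses, both handles inside their outlines, and the gripper clear. Handing in.

```bash
python3 - <<'E'
from bench import job
print(job.sign_off())
E
```

```text
the job is handed in; nothing more can be done
None
```

I closed the pliers in the tray, laid them in their cut-out nose up the slope, and pressed the handles down onto the floor. I handed the job in at about 27 s of the 72 s; no verdict was reported.

- **Closing:** The first squeeze failed because the fingers were about 1 cm too high, and they slid over the handles. The second, deeper squeeze stopped at 55 mm, which is about the closed width.
- **Laying in:** I gripped the head with 10 N and fed the nose in along the slope normal, so the pliers turned in the fingers as they went down. I corrected the sideways offset twice from the wrist camera. The force stayed at a few newtons until the head reached the floor, where it was 16 N.
- **Pressing home:** The handles went down about 8 mm on the nubs and then stopped hard at 30 N. A check press on the head met hard contact about where the seated head should be, at up to about 20 N.
- **Last checks:** The wrist view shows the nose, head and both handles inside the outline, with the pivot within about 1 mm of the cut-out position I measured. The gripper was clear. The top view, taken just before the check press, shows the screwdriver, servo and bracket where they started.
- **One disagreement:** At the bottom of the handle press, my computed finger-edge height was about 4 mm below where the handle tops should be. I put that down to the shape of the fingertip edges. I had no direct measurement of the handles' final height.

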